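# Rack the weld-test coupons and lay the retaining bar

### The job

Stand every steel coupon from the blue sloped stand upright on its short edge in the grey slotted rack, one to a slot (any slot), each fully down on the slot's floor. When all are racked, lay the loose flat bar over them across the rack's two end uprights, flat down in both notches and with both its ends reaching past the uprights. Leave the brush, the hammer and the tin where they are.

Things in the scene. Friction and masses are not known exactly. Their poses are not given: they have to be found in the camera images.
- rack: Grey steel rack, fixed; place and yaw vary. Origin: centre of its underside, on the bench; x along its length, away from the robot; y across; z up. Base 370 x 90 x 8 mm with six square stubs 21 (x) x 40 (y) x 40 mm tall (tops at z = 48) in a row along x. Between them five slots 13 mm wide in x, open at y ends, centres at x = -68, -34, 0, 34, 68 mm, floor at z = 8.
- slot_mid (a point): Centre of the floor of the rack's middle slot (rack x = 0, y = 0, z = 8 mm), axes as the rack's. Low strips along both sides of the rack (tops at rack z = 20, inner faces at y = +-31 mm) leave a coupon across a slot 6 mm of play each way along y.
- notch_near (a point): Centre of the floor of the U-notch, open upward, in the upright at the rack's near end (rack x = -165, y = 0, z = 122 mm). The upright is 20 mm thick in x (155 to 175 mm from the rack's middle) and 51 mm wide; the notch is 35 mm wide in y, its lips rise 20 mm above the floor.
- notch_far (a point): The same for the like upright at the far end (rack x = +165, y = 0, z = 122 mm).
- stand: Blue sloped stand, fixed; place and yaw vary. Origin on the bench below the lower end of the middle rib; x away from the robot, z up. Five ribs at y = -172, -86, 0, 86, 172 mm, each 24 mm wide, 8 thick, rising away from the robot at 40 degrees, top 45 mm high at x = 0, 109 mm at x = 77, a 12 mm lip at the low end. Open between the ribs down to two 8 mm strips on the bench.
- bar: Retaining bar: loose flat steel bar 400 (x) x 25 (y) x 8 (z) mm, about 0.6 kg, lying flat on the bench at the start. Origin: its centre; x along its length.
- coupon1: Loose plain steel plate 8 (x) x 50 (y) x 100 (z) mm, about 0.31 kg; all alike, may be absent. Origin: its centre; x through the thickness, y along the width, z along the length. At the start it lies on a rib of the stand, lower short edge at the lip, z up the slope (40 degrees above level) away from the robot, y level; its sides overhang the rib by about 13 mm.
- coupon2: Loose plain steel plate 8 (x) x 50 (y) x 100 (z) mm, about 0.31 kg; all alike, may be absent. Origin: its centre; x through the thickness, y along the width, z along the length. At the start it lies on a rib of the stand, lower short edge at the lip, z up the slope (40 degrees above level) away from the robot, y level; its sides overhang the rib by about 13 mm.
- coupon3: Loose plain steel plate 8 (x) x 50 (y) x 100 (z) mm, about 0.31 kg; all alike, may be absent. Origin: its centre; x through the thickness, y along the width, z along the length. At the start it lies on a rib of the stand, lower short edge at the lip, z up the slope (40 degrees above level) away from the robot, y level; its sides overhang the rib by about 13 mm.
- coupon4: Loose plain steel plate 8 (x) x 50 (y) x 100 (z) mm, about 0.31 kg; all alike, may be absent. Origin: its centre; x through the thickness, y along the width, z along the length. At the start it lies on a rib of the stand, lower short edge at the lip, z up the slope (40 degrees above level) away from the robot, y level; its sides overhang the rib by about 13 mm.
- coupon5: Loose plain steel plate 8 (x) x 50 (y) x 100 (z) mm, about 0.31 kg; all alike, may be absent. Origin: its centre; x through the thickness, y along the width, z along the length. At the start it lies on a rib of the stand, lower short edge at the lip, z up the slope (40 degrees above level) away from the robot, y level; its sides overhang the rib by about 13 mm.
- wire_brush: Wire brush lying on the bench; a bystander, to be left alone. Origin on its underside.
- chipping_hammer: Hammer lying on the bench; a bystander, to be left alone. Origin on its underside.
- gel_tin: Round tin, 72 mm across and 70 mm high, standing on the bench; a bystander, to be left alone. Origin on its underside.
Things that resemble listed ones, but are neither listed nor needed, are in the scene too. Leave any green or red look-alike of the coupon3 alone.

How it is judged:
By the outcome, as a careful person would: the job done as asked, in the order asked, and still so for the second after the job is handed in, with the robot touching nothing.
Of coupon1, coupon2, coupon3, coupon4, coupon5 only 3 to 5 are there at a start; the rules pass over those that are not, and their reading is None.
At some moment in a run one of bar may be knocked a few centimetres aside while the robot is not near it.
It also fails if it takes over 210 s, if anything falls off the work surface, if the arm or the gripper's body presses on something with over 40 N, if the wrist force passes 120 N, or if a joint passes its speed limit or range.

### The arm

A 7-joint arm with a two-finger parallel gripper is mounted at the origin on the work surface. World frame = base frame: x ahead of the robot, y to its left, z up, the work surface at z = 0. Lengths are in m, angles in rad, forces in N, time in s.
With the tool pointing down it reaches from about 0.4 to 0.85 m from the base axis. Payload 10.4 kg.
Tool frame: the origin (TCP) lies at the very end of the fingers, on their centre line; the grasp point (between the pads) lies 19 mm behind it; z points along the fingers, y is the direction in which the jaws open and shut (so a half turn about z gives the same grasp; the last joint's range is limited). The gripper opens to 87 mm and grips with 3 to 60 N. Pads are 19 mm wide; open, the fingers measure 117 mm over their backs; the gripper's body (75 mm by 190 mm) begins 51 mm behind the grasp point.
Start: joints at [-1.352, 0.332, -0.065, 1.46, 0.022, 1.35, -0.088], TCP at [0.15, 0.607, 0.223] pointing down, gripper open.
Joint ranges: [-2.6, 2.6], [-0.5, 2.12], [-1.47, 1.34], [0.16, 2.42], [-1.27, 4.41], [0.06, 2.06], [-2.6, 2.6]. Speed limits (rad/s): [2.22, 2.22, 2.79, 2.79, 3.14, 3.14, 3.14].

### API

Orientations are given as a rotation vector (axis times angle).
In Python, from plant import r, cams gives the robot as it stands.
- The arm moves only by the shell command python3 -m jog 'ROWS' [FORCE]. ROWS is JSON, a list of rows, each an object with "slide": the shift along the tool's x, y, z in mm, a list of three; "dr": the turn, a rotation vector about the tool's x, y, z in degrees, a list of three; "hand": the gripper's target within -1 to 1 (shut at 1, half-way at 0, fully open at -1). In form: [{"slide": [tx, ty, tz], "dr": [rx, ry, rz], "hand": hand}, ...]. A call has 1 to 12 rows; each row is the pose to reach, as a shift and turn from the pose commanded when the call began, along the tool's axes at that moment; what a row does not reach only later rows make up. A row lasts 1/8 s, in which the tool goes at most 62.5 mm and 10.7 degrees, less where a joint would pass 70% of its speed; a pose out of reach is approached as far as the arm can. A call with a gripper value outside its range is refused whole. The fingers move at their own pace and stop on an object; FORCE is the grip in N (left out, the last holds). Time passes only in rows, so rows that repeat a pose let the fingers close. It gives the time, the measured TCP pose, the force and the opening at its end, in the units of the state.
- r.observe(): the state, without advancing time (a new reading comes with each control period).
- cams.capture(name): name is "scene" or "top"; returns (picture, depth): 384x512x3 uint8, blue, green, red; 384x512 float32, m along the optical axis (not along the pixel's ray), 0 where there is no reading.
- cams.get_calibration(name): a dict with "camera_matrix" (3x3 intrinsics, pixels), "cam_to_world" (4x4, takes a point from camera to world coordinates). Camera axes: x right, y up, looking along -z (the intrinsics and any distortion apply to the point x, -y, -z); pixel columns grow to the right and rows downward; lengths in m; the calibration is good to about 2 mm. A picture is of the moment at which its call begins. get_calibration takes no time and is no camera call.
- r.hand_in(): hands the job in, once; it reports no verdict.
The state is a dict: "clock": time; "joints": joint angles; "qvel": joint speeds; "joint_efforts": joint torques, N m; "tcp_pos": TCP position; "eef_rot": TCP orientation; "contact_force": force on the tool from outside, world axes, zero at the start; "moment": the same for the moment, N m; "width": finger opening in m.
Only numpy, scipy, OpenCV 4.12 (cv2) and the standard library are available. Lean on these libraries where they do the work, as an engineer would, in place of code of your own. Each camera call takes 0.05 s, during which the arm holds its last target. There are 200 camera calls.

## Working session

There is one attempt and no reset: what is moved stays moved. The work goes in short steps, Python scripts to look and compute and a shell command to move; the robot and the scene stay as the last step left them, time stands still between calls to the robot, and variables do not carry over. Pictures are saved under pics/ and viewed, about 12 in all and at most 16, crops included, and the job is handed in when it is done.

```bash
ls; mkdir -p pics
python3 - <<'E'
from plant import r,cams
import cv2,numpy as np
print(r.observe())
for n in ("scene","top"):
    p,d=cams.capture(n); cv2.imwrite(f"pics/a_{n}.png",p); np.save(f"pics/a_{n}.npy",d)
    c=cams.get_calibration(n); print(n,c, (d>0).mean())
E
```

```text
pics
{'clock': 0.0, 'joints': array([-1.3515967 ,  0.3328999 , -0.06469458,  1.46095967,  0.02164369,
        1.34986452, -0.08851038]), 'qvel': array([-0.00176667, -0.00208135, -0.0002322 ,  0.00022163,  0.0009844 ,
        0.00034686,  0.00086217]), 'joint_efforts': array([ 4.29036472e-04, -6.23263478e+01,  2.49430194e-02, -3.89888048e+01,
       -6.12465804e-02,  3.98650439e-02,  1.15671151e-04]), 'tcp_pos': array([0.1495875 , 0.60643936, 0.22172766]), 'eef_rot': array([-3.78861434e-01, -3.11859946e+00,  2.25155691e-03]), 'contact_force': array([ 0.24300351, -0.2777196 ,  1.00143824]), 'moment': array([-0.00925806,  0.05356736,  0.03216649]), 'width': 0.08698688783372363}
scene {'camera_matrix': array([[401.92761917,   0.        , 251.67400614],
       [  0.        , 401.92761917, 187.07156216],
       [  0.        ,   0.        ,   1.        ]]), 'cam_to_world': array([[-0.55140284, -0.61120814,  0.56778474,  1.35798293],
       [ 0.83406743, -0.39009659,  0.39007202,  0.56523879],
       [-0.01692431,  0.68865758,  0.72488917,  1.13763012],
       [ 0.        ,  0.        ,  0.        ,  1.        ]])} 0.9927825927734375
top {'camera_matrix': array([[396.00843912,   0.        , 249.53786231],
       [  0.        , 396.00843912, 201.5780833 ],
       [  0.        ,   0.        ,   1.        ]]), 'cam_to_world': array([[-0.00696201,  0.98958253, -0.14379829,  0.3870745 ],
       [-0.99985422, -0.00464681,  0.01642991,  0.01347183],
       [ 0.01559054,  0.14389171,  0.98947062,  1.46462414],
       [ 0.        ,  0.        ,  0.        ,  1.        ]])} 0.99603271484375
```

View pics/a_top.png

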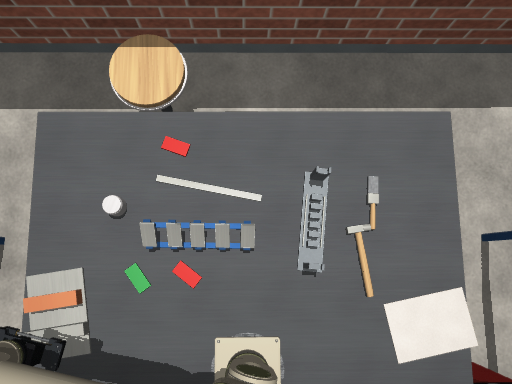

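View pics/a_scene.png

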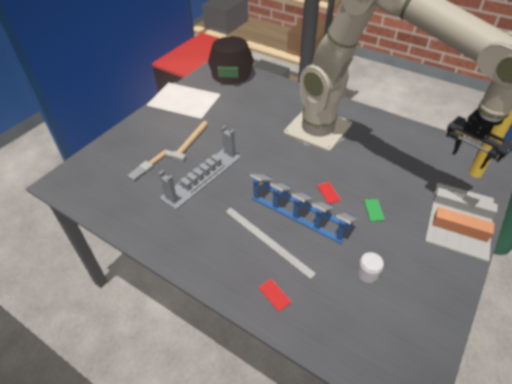

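Top view: five grey coupons on the blue stand (x≈148,175,198,222,248 at row 235), bar from (158,178) to (261,198), rack from (312,270) to (320,172), tin (113,206), hammer and brush right. The scene view shows the same.

```bash
cat > h.py <<'E'
import cv2,numpy as np
from plant import r,cams
from scipy.spatial.transform import Rotation as R
def pts(n,d):
    c=cams.get_calibration(n);K=c["camera_matrix"];T=c["cam_to_world"]
    v,u=np.mgrid[0:384,0:512]
    P=np.stack([(u-K[0,2])/K[0,0]*d,-(v-K[1,2])/K[1,1]*d,-d],-1)
    return P@T[:3,:3].T+T[:3,3]
def pix(n,p):
    c=cams.get_calibration(n);K=c["camera_matrix"];T=c["cam_to_world"]
    q=(np.atleast_2d(p)-T[:3,3])@T[:3,:3]
    return np.stack([K[0,2]-K[0,0]*q[:,0]/q[:,2],K[1,2]+K[1,1]*q[:,1]/q[:,2]],-1)
def ray(n,uv,z):
    c=cams.get_calibration(n);K=c["camera_matrix"];T=c["cam_to_world"]
    uv=np.atleast_2d(uv).astype(float)
    D=np.stack([(uv[:,0]-K[0,2])/K[0,0],-(uv[:,1]-K[1,2])/K[1,1],-np.ones(len(uv))],-1)@T[:3,:3].T
    return T[:3,3]+D*((z-T[2,3])/D[:,2])[:,None]
def rect(q):
    (c,s,a)=cv2.minAreaRect(q[:,:2].astype(np.float32))
    if s[0]<s[1]: s=s[::-1];a+=90
    return np.round(c,4),np.round(s,4),round((a+90)%180-90,1)
E
python3 - <<'E'
from h import *
for n in ("top","scene"):
    p=cv2.imread(f"pics/a_{n}.png");d=np.load(f"pics/a_{n}.npy");P=pts(n,d)
    hsv=cv2.cvtColor(p,cv2.COLOR_BGR2HSV).astype(int)
    W=(P[...,0]>.3)&(P[...,0]<.85)&(P[...,1]>-.4)&(P[...,1]<.4)&(d>0)
    b=(P[...,2]<.005)&W; print(n,"bench z",np.median(P[...,2][b]),P[...,2][b].std())
    # coupons: grey, z>0.04
    S=W&(P[...,1]>-.02)&(P[...,0]<.62)&(P[...,2]>.045)&(hsv[...,1]<70)
    k,l,st,ce=cv2.connectedComponentsWithStats(S.astype(np.uint8))
    for i in range(1,k):
        if st[i,4]<60: continue
        q=P[l==i]; c=q.mean(0); A=np.c_[q[:,:2],np.ones(len(q))];f=np.linalg.lstsq(A,q[:,2],rcond=None)[0]
        print(" grey",st[i,4],c.round(4),rect(q),"slope",f[:2].round(3),"res",(A@f-q[:,2]).std().round(4),"z",q[:,2].min().round(3),q[:,2].max().round(3))
    # bar
    S=W&(P[...,1]>-.05)&(p.min(2)>140)&(P[...,2]<.03)
    k,l,st,ce=cv2.connectedComponentsWithStats(S.astype(np.uint8))
    for i in range(1,k):
        if st[i,4]<100: continue
        uv=np.argwhere(l==i)[:,::-1]; print(" bar",st[i,4],rect(ray(n,uv,.008)),P[l==i][:,2].mean())
    # rack
    S=W&(P[...,1]<-.08)&(P[...,1]>-.28)&(P[...,2]>.04)&(P[...,2]<.056)
    k,l,st,ce=cv2.connectedComponentsWithStats(S.astype(np.uint8))
    for i in range(1,k):
        if st[i,4]<8: continue
        q=P[l==i];print(" stub",st[i,4],q.mean(0).round(4))
    for lo,hi in((.11,.13),(.132,.15)):
        S=W&(P[...,1]<-.08)&(P[...,1]>-.28)&(P[...,2]>lo)&(P[...,2]<hi)
        k,l,st,ce=cv2.connectedComponentsWithStats(S.astype(np.uint8))
        for i in range(1,k):
            if st[i,4]<4: continue
            q=P[l==i];print(" upr",lo,st[i,4],q.mean(0).round(4))
    S=W&(P[...,1]<-.08)&(P[...,1]>-.28)&(P[...,2]>.004)&(P[...,2]<.03)&(P[...,0]<.75)
    k,l,st,ce=cv2.connectedComponentsWithStats(S.astype(np.uint8))
    for i in range(1,k):
        if st[i,4]<100: continue
        print(" low",st[i,4],rect(P[l==i]),ce[i])
p=cv2.imread("pics/a_top.png")
a=cv2.resize(p[155:290,280:400],None,fx=4,fy=4,interpolation=3);b=cv2.resize(cv2.imread("pics/a_scene.png")[120:220,120:245],None,fx=5,fy=5,interpolation=3)
cv2.imwrite("pics/crop1.png",a)
E
```

```text
top bench z -0.00046835695849778425 0.0029511036364504276
 grey 367 [0.4761 0.3435 0.0853] (array([0.4754, 0.3448]), array([0.0809, 0.0512]), -1.9) slope [ 0.831 -0.   ] res 0.0034 z 0.048 0.12
 grey 350 [0.4738 0.2537 0.0849] (array([0.4763, 0.2542]), array([0.0833, 0.0508]), -0.6) slope [ 0.817 -0.008] res 0.004 z 0.047 0.122
 grey 347 [0.4727 0.1737 0.0853] (array([0.4725, 0.1745]), array([0.0769, 0.0511]), -0.8) slope [ 0.82  -0.008] res 0.0033 z 0.048 0.121
 grey 368 [0.4706 0.0868 0.0849] (array([0.4703, 0.0874]), array([0.081 , 0.0496]), -1.7) slope [ 0.819 -0.033] res 0.0031 z 0.048 0.117
 grey 287 [0.4682 0.002  0.0839] (array([0.4679, 0.0017]), array([0.0767, 0.0391]), -0.3) slope [ 0.838 -0.008] res 0.0031 z 0.047 0.118
 bar 684 (array([0.653, 0.143]), array([0.397 , 0.0244]), 78.6) 0.007684323204180128
 stub 16 [ 0.683  -0.2532  0.0488]
 stub 66 [ 0.6107 -0.2524  0.0469]
 stub 66 [ 0.5767 -0.25    0.0474]
 stub 65 [ 0.543  -0.2461  0.0478]
 stub 66 [ 0.5095 -0.242   0.0472]
 stub 70 [ 0.4752 -0.2389  0.0467]
 stub 66 [ 0.442  -0.2355  0.0471]
 upr 0.11 68 [ 0.6888 -0.2608
[... 1052 characters left out ...]
ray([0.655 , 0.1449]), array([0.3955, 0.0332]), 78.5) 0.006191997435127904
 bar 472 (array([1.0455, 0.2997]), array([0.2087, 0.0189]), -89.6) -0.7507776980213076
 stub 39 [ 0.3724 -0.2219  0.0487]
 stub 44 [ 0.4464 -0.2357  0.0458]
 stub 99 [ 0.4977 -0.2399  0.0463]
 stub 48 [ 0.5483 -0.2452  0.0471]
 stub 50 [ 0.5822 -0.2479  0.0467]
 stub 49 [ 0.6146 -0.2534  0.0463]
 stub 31 [ 0.699  -0.2497  0.0468]
 upr 0.11 60 [ 0.3687 -0.2274  0.1197]
 upr 0.11 62 [ 0.6964 -0.2561  0.1201]
 upr 0.132 16 [ 0.3656 -0.248   0.139 ]
 upr 0.132 16 [ 0.3689 -0.2065  0.1387]
 upr 0.132 23 [ 0.6957 -0.2408  0.1377]
 low 929 (array([ 0.5304, -0.2282]), array([0.3811, 0.0978]), -1.2) [202.69429494 179.14316469]
```

View pics/crop1.png

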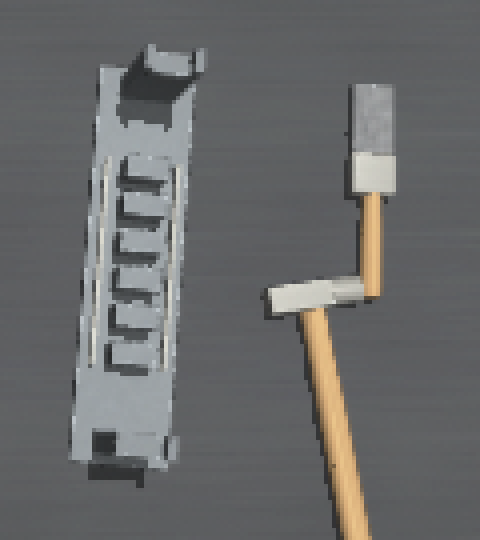

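```bash
cat >> h.py <<'E'
def pose(yaw,tilt):
    "tool y = world y turned by yaw; tilt deg>0: tool z leans toward +x (away), <0 toward robot"
    t=np.radians(tilt); z=np.array([np.sin(t),0,-np.cos(t)]);y=np.array([0,1.,0]);x=np.cross(y,z)
    return R.from_euler('z',yaw,degrees=True)*R.from_matrix(np.c_[x,y,z])
def plan(*wps,g=.019):
    "wps: (grasp point xyz, yaw, tilt) -> slides/turns from the present pose"
    o=r.observe();R0=R.from_rotvec(o["eef_rot"])
    print("t",round(o["clock"],2),"tcp",o["tcp_pos"].round(4),"F",o["contact_force"].round(1),"w",o["width"].round(4),"grasp",(o["tcp_pos"]-R0.apply([0,0,g])).round(4),"q",o["joints"].round(2))
    for p,yaw,tilt in wps:
        Rt=pose(yaw,tilt);tcp=np.array(p)+Rt.apply([0,0,g])
        print(" slide",(R0.inv().apply(tcp-o["tcp_pos"])*1000).round(1).tolist(),"dr",np.degrees((R0.inv()*Rt).as_rotvec()).round(1).tolist())
def rk(x,y,z):
    "rack -> world"
    return (np.array([.5280,-.2440,0])+R.from_euler('z',-5.7,degrees=True).apply([x,y,z]))
E
python3 - <<'E'
from h import *
plan(((.30,.45,.30),-1.3,0),((.535,.3446,.17),-1.3,-30))
print(ray("top",[0,0],0))
# refine fifth coupon
p=cv2.imread("pics/a_top.png");P=pts("top",np.load("pics/a_top.npy"));s=cv2.cvtColor(p,cv2.COLOR_BGR2HSV)[...,1]
m=(P[...,2]>.045)&(s<70)&(P[...,1]>-.06)&(P[...,1]<.05)&(P[...,0]<.6)&(P[...,0]>.4)&(P[...,2]<.13);print(rect(P[m]),m.sum())
E
```

```text
Traceback (most recent call last):
  File "h.py", line 29, in plan
    print("t",round(o["clock"],2),"tcp",o["tcp_pos"].round(4),"F",o["contact_force"].round(1),"w",o["width"].round(4),"grasp",(o["tcp_pos"]-R0.apply([0,0,g])).round(4),"q",o["joints"].round(2))
                                                                                                  ^^^^^^^^^^^^^^^^
AttributeError: 'float' object has no attribute 'round'
```

```bash
sed -i 's/o\["width"\].round(4)/round(o["width"],4)/' h.py
python3 - <<'E'
from h import *
plan(((.30,.45,.30),-1.3,0),((.535,.3446,.17),-1.3,-30))
p=cv2.imread("pics/a_top.png");P=pts("top",np.load("pics/a_top.npy"));s=cv2.cvtColor(p,cv2.COLOR_BGR2HSV)[...,1]
m=(P[...,2]>.045)&(s<70)&(P[...,1]>-.06)&(P[...,1]<.05)&(P[...,0]<.6)&(P[...,0]>.4)&(P[...,2]<.13);print(rect(P[m]),m.sum())
E
```

```text
t 0.1 tcp [0.1496 0.6065 0.2219] F [-0.3  0.3  0.1] w 0.087 grasp [0.1496 0.6065 0.2409] q [-1.35  0.33 -0.06  1.46  0.02  1.35 -0.09]
 slide [-183.5, -116.0, -59.0] dr [-0.1, -0.0, -12.6]
 slide [-427.6, -164.0, 68.5] dr [3.2, 29.9, -12.3]
(array([ 0.4679, -0.0018]), array([0.0767, 0.0461]), -0.2) 335
```

```bash
python3 -m jog '[{"slide":[-60,-40,-60],"dr":[0,0,-6],"hand":-0.47},{"slide":[-120,-80,-60],"dr":[0,0,-12],"hand":-0.47},{"slide":[-180,-110,-60],"dr":[0,0,-12.5],"hand":-0.47},{"slide":[-240,-125,-50],"dr":[1,10,-12.4],"hand":-0.47},{"slide":[-300,-140,-50],"dr":[2,20,-12.3],"hand":-0.47},{"slide":[-360,-150,-30],"dr":[3.2,29.9,-12.3],"hand":-0.47},{"slide":[-427.6,-164,10],"dr":[3.2,29.9,-12.3],"hand":-0.47},{"slide":[-427.6,-164,40],"dr":[3.2,29.9,-12.3],"hand":-0.47},{"slide":[-427.6,-164,68.5],"dr":[3.2,29.9,-12.3],"hand":-0.47},{"slide":[-427.6,-164,68.5],"dr":[3.2,29.9,-12.3],"hand":-0.47},{"slide":[-427.6,-164,68.5],"dr":[3.2,29.9,-12.3],"hand":-0.47}]' 40
python3 - <<'E'
from h import *
plan(((.496,.3446,.094),-1.3,-30),((.496,.3446,.094),-1.3,-30))
p,d=cams.capture("scene"); cv2.imwrite("pics/b.png",cv2.resize(p[100:300,200:460],None,fx=3,fy=3))
E
```

```text
clock: 1.48
tcp_pos: [0.5253, 0.3462, 0.1558]
eef_rot: [-0.027, -2.619, -0.011]
contact_force: [0.5, -0.8, 1.4]
width: 0.0642
t 1.48 tcp [0.5253 0.3462 0.1558] F [ 0.5 -0.8  1.4] w 0.0642 grasp [0.5348 0.3459 0.1722] q [-0.62  0.75  0.2   1.09 -0.37  1.78  1.12]
 slide [-5.5, -2.4, 87.1] dr [0.1, 0.0, 0.2]
 slide [-5.5, -2.4, 87.1] dr [0.1, 0.0, 0.2]
```

View pics/b.png

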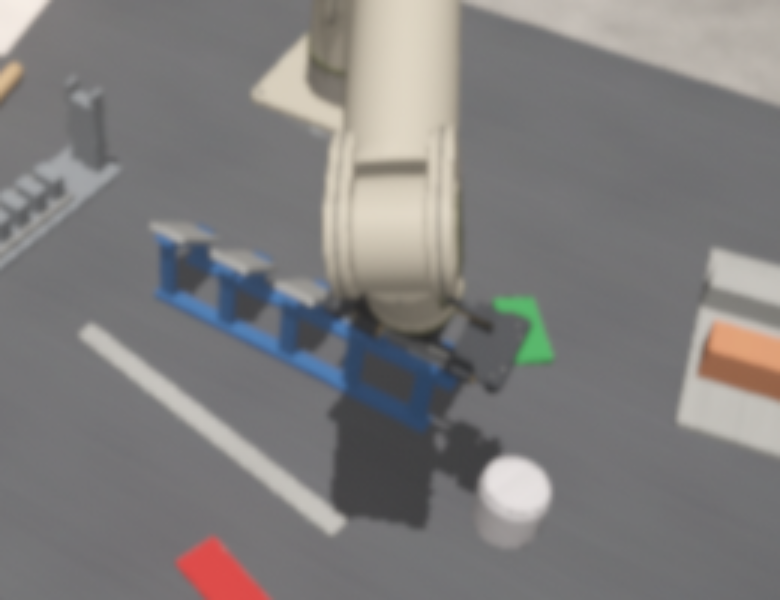

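The hand hovers over the left end coupon (crop ≈ (400,330)), clear of neighbours and tin. Descend and grip.

```bash
python3 -m jog '[{"slide":[-5,-2,30],"dr":[0,0,0],"hand":-0.47},{"slide":[-5.5,-2.4,60],"dr":[0,0,0],"hand":-0.47},{"slide":[-5.5,-2.4,87],"dr":[0,0,0],"hand":-0.47},{"slide":[-5.5,-2.4,87],"dr":[0,0,0],"hand":-0.47},{"slide":[-5.5,-2.4,87],"dr":[0,0,0],"hand":0.2},{"slide":[-5.5,-2.4,87],"dr":[0,0,0],"hand":0.2},{"slide":[-5.5,-2.4,87],"dr":[0,0,0],"hand":0.2},{"slide":[-5.5,-2.4,87],"dr":[0,0,0],"hand":0.2}]' 40
python3 - <<'E'
from h import *
plan(((.50,.3446,.20),-1.3,-30),((.40,.20,.30),-5.7,0),(rk(.068,0,.16),-5.7,20))
E
```

```text
clock: 2.52
tcp_pos: [0.488, 0.3437, 0.0774]
eef_rot: [-0.03, -2.62, -0.011]
contact_force: [2.5, -2.5, 7.0]
width: 0.0492
t 2.52 tcp [0.488  0.3437 0.0774] F [ 2.5 -2.5  7. ] w 0.0492 grasp [0.4975 0.3434 0.0939] q [-0.65  0.74  0.18  1.29 -0.37  1.6   1.14]
 slide [50.7, 1.5, -93.2] dr [0.1, 0.1, 0.0]
 slide [175.0, -145.2, -134.6] dr [-1.0, -29.9, 4.3]
 slide [-77.9, -592.1, -121.2] dr [-0.2, -49.9, 4.5]
```

```bash
python3 -m jog '[{"slide":[30,0,-52],"dr":[0,0,0],"hand":0.2},{"slide":[60,0,-104],"dr":[0,0,0],"hand":0.2},{"slide":[75,-50,-140],"dr":[0,-5,0.5],"hand":0.2},{"slide":[60,-110,-150],"dr":[0,-10,1],"hand":0.2},{"slide":[45,-170,-155],"dr":[0,-15,1.5],"hand":0.2},{"slide":[30,-230,-160],"dr":[0,-20,2],"hand":0.2},{"slide":[15,-290,-165],"dr":[0,-25,2.5],"hand":0.2},{"slide":[0,-350,-170],"dr":[0,-30,3],"hand":0.2},{"slide":[-15,-410,-175],"dr":[0,-36,3.5],"hand":0.2},{"slide":[-30,-470,-180],"dr":[0,-42,4],"hand":0.2},{"slide":[-45,-530,-180],"dr":[-0.2,-49.9,4.5],"hand":0.2},{"slide":[-60,-592,-180],"dr":[-0.2,-49.9,4.5],"hand":0.2}]'
python3 - <<'E'
from h import *
plan((rk(.068,0,.155),-5.7,20))
E
```

```text
clock: 4.03
tcp_pos: [0.6123, -0.2519, 0.1998]
eef_rot: [0.14, 2.791, -0.024]
contact_force: [1.1, 0.3, -2.3]
width: 0.0496
t 4.03 tcp [ 0.6123 -0.2519  0.1998] F [ 1.1  0.3 -2.3] w 0.0496 grasp [ 0.6058 -0.2513  0.2177] q [-0.11  0.2   0.55  1.75 -0.27  0.9   2.02]
 slide [30.9, -0.5, 55.5] dr [0.0, -0.1, -0.1]
```

```bash
python3 -m jog '[{"slide":[15,0,28],"dr":[0,0,0],"hand":0.2},{"slide":[31,-0.5,55.5],"dr":[0,0,0],"hand":0.2},{"slide":[31,-0.5,55.5],"dr":[0,0,0],"hand":0.2},{"slide":[31,-0.5,55.5],"dr":[0,0,0],"hand":0.2}]'
python3 - <<'E'
from h import *
plan((rk(.068,0,.100),-5.7,20))
p,d=cams.capture("scene"); np.save("pics/c_s.npy",d);cv2.imwrite("pics/c_s.png",p)
q,e=cams.capture("top");np.save("pics/c_t.npy",e);cv2.imwrite("pics/c_t.png",q)
a=cv2.resize(p[110:210,140:250],None,fx=5,fy=5,interpolation=2)[:500]
b=cv2.resize(q[140:290,260:350],None,fx=3.333,fy=3.333,interpolation=2)[:500,:]
cv2.imwrite("pics/c.png",np.hstack([cv2.resize(a,(500,455)),cv2.resize(b,(273,455))]))
for z in(.1,):
    for n in("scene","top"):print(n,pix(n,[rk(.068,0,.11),rk(.068,0,.048)]).round(1))
E
```

```text
clock: 4.53
tcp_pos: [0.6057, -0.25, 0.1398]
eef_rot: [0.137, 2.789, -0.027]
contact_force: [-0.0, -0.1, -2.9]
width: 0.0494
t 4.53 tcp [ 0.6057 -0.25    0.1398] F [-0.  -0.1 -2.9] w 0.0494 grasp [ 0.5993 -0.2493  0.1576] q [-0.09  0.25  0.53  1.84 -0.32  0.78  2.07]
 slide [23.0, -1.7, 53.0] dr [-0.1, 0.0, 0.1]
scene [[186.4 166.5]
 [188.6 178.2]]
top [[319.1 197.9]
 [315.9 200.5]]
```

View pics/c.png

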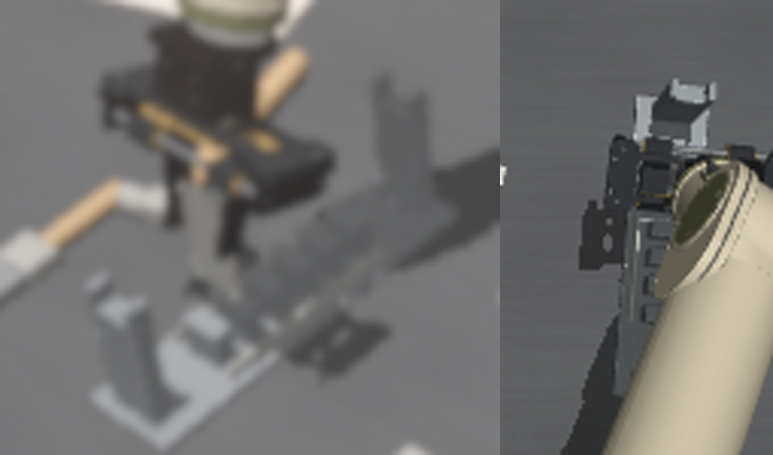

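```bash
cat >> h.py <<'E'
def inrack(n,d):
    P=pts(n,d); return (P-np.array([.5280,-.2440,0]))@R.from_euler('z',-5.7,degrees=True).as_matrix()
def fitx(Q,xr,zr,yr=.02):
    "plane x=f(y,z) over a face in the rack frame, robust"
    m=(Q[...,0]>xr[0])&(Q[...,0]<xr[1])&(abs(Q[...,1])<yr)&(Q[...,2]>zr[0])&(Q[...,2]<zr[1])
    q=Q[m]
    if len(q)<6: return len(q)
    k=np.ones(len(q),bool)
    for _ in range(3):
        A=np.c_[np.ones(len(q)),q[:,1],q[:,2]-np.mean(zr)];f=np.linalg.lstsq(A[k],q[k,0],rcond=None)[0]
        e=abs(A@f-q[:,0]);k=e<=max(.003,2*np.median(e))
    return len(q),"x at mid",f[0].round(4),"yaw",np.degrees(np.arctan(-f[1])).round(1),"lean",np.degrees(np.arctan(f[2])).round(1),"rms",e[k].std().round(4),"y",np.percentile(q[:,1],[2,98]).round(4),"z",np.percentile(q[:,2],[2,98]).round(4)
E
python3 - <<'E'
from h import *
Q=inrack("scene",np.load("pics/c_s.npy"))
print("coupon",fitx(Q,(.045,.095),(.095,.125),.024))
print("coupon all",fitx(Q,(.045,.095),(.075,.125),.03))
Q0=inrack("scene",np.load("pics/a_scene.npy"))
for i in range(6): print("stub+x face",i,fitx(Q0,(-.085+.034*i+.004,-.085+.034*i+.018),(.014,.044)))
print("near up",fitx(Q0,(-.165,-.14),(.03,.11)),"far up",fitx(Q0,(.165,.19),(.03,.11)))
T=inrack("top",np.load("pics/a_top.npy"))
for nm,X in(("s",Q0),("t",T)):
  for i in range(6):
    m=(abs(X[...,0]-(-.085+.034*i))<.016)&(abs(X[...,1])<.03)&(abs(X[...,2]-.048)<.004);q=X[m]
    print(nm,i,len(q),np.percentile(q[:,0],[3,97]).round(4),np.percentile(q[:,1],[3,97]).round(4))
E
```

```text
coupon (44, 'x at mid', np.float64(0.0734), 'yaw', np.float64(-1.3), 'lean', np.float64(0.9), 'rms', np.float64(0.0006), 'y', array([-0.0218,  0.0232]), 'z', array([0.0956, 0.1244]))
coupon all (79, 'x at mid', np.float64(0.073), 'yaw', np.float64(0.0), 'lean', np.float64(1.3), 'rms', np.float64(0.0008), 'y', array([-0.0219,  0.028 ]), 'z', array([0.0829, 0.1238]))
stub+x face 0 (30, 'x at mid', np.float64(-0.0748), 'yaw', np.float64(1.3), 'lean', np.float64(3.9), 'rms', np.float64(0.0007), 'y', array([-0.0183,  0.0196]), 'z', array([0.0162, 0.0433]))
stub+x face 1 (32, 'x at mid', np.float64(-0.0407), 'yaw', np.float64(4.6), 'lean', np.float64(7.2), 'rms', np.float64(0.0009), 'y', array([-0.0161,  0.0188]), 'z', array([0.0154, 0.0434]))
stub+x face 2 (34, 'x at mid', np.float64(-0.0064), 'yaw', np.float64(-1.3), 'lean', np.float64(0.3), 'rms', np.float64(0.0007), 'y', array([-0.0176,  0.0189]), 'z', array([0.0158, 0.0439]))
stub+x face 3 (38, 'x at mid', np.float64(0.0276), 'yaw', np.float64(1.4), 'lean', np.float64(1.0), 'rms', np.float64(0.0007), 'y', array([-0.017 ,  0.0186]), 'z
[... 581 characters left out ...]
39, 0.1086])) far up (95, 'x at mid', np.float64(0.1752), 'yaw', np.float64(-0.0), 'lean', np.float64(0.0), 'rms', np.float64(0.0007), 'y', array([-0.0185,  0.0193]), 'z', array([0.0341, 0.1078]))
s 0 30 [-0.093  -0.0734] [-0.018   0.0183]
s 1 34 [-0.0574 -0.0386] [-0.019   0.0176]
s 2 38 [-0.0253 -0.0056] [-0.0216  0.0206]
s 3 39 [0.0084 0.0299] [-0.0196  0.0189]
s 4 40 [0.0437 0.0623] [-0.0189  0.0195]
s 5 37 [0.0766 0.0968] [-0.0223  0.0196]
t 0 56 [-0.0963 -0.0768] [-0.0184  0.0177]
t 1 56 [-0.0625 -0.043 ] [-0.0193  0.0192]
t 2 53 [-0.0281 -0.0089] [-0.0174  0.0187]
t 3 48 [0.0055 0.0249] [-0.0178  0.018 ]
t 4 53 [0.0397 0.0593] [-0.0198  0.0164]
t 5 56 [0.0732 0.093 ] [-0.0176  0.0183]
```

Scene depth confirms rack pose to <0.5 mm; held coupon is 1.2 mm too far +x, lean ≈1°. Insert.

```bash
python3 -m jog '[{"slide":[6,-1,13.6],"dr":[0,0,0],"hand":0.2},{"slide":[11.4,-1,27.8],"dr":[0,0,0],"hand":0.2},{"slide":[14.8,-1,37.2],"dr":[0,0,0],"hand":0.2},{"slide":[18.2,-1,46.6],"dr":[0,0,0],"hand":0.2},{"slide":[18.2,-1,46.6],"dr":[0,0,0],"hand":0.2}]'
cat > chk.py <<'E'
from h import *
import sys
s=int(sys.argv[1])/1000;z=float(sys.argv[2])
p,d=cams.capture("scene"); Q=inrack("scene",d); np.save("pics/last.npy",d);cv2.imwrite("pics/last.png",p)
print("coupon",fitx(Q,(s-.022,s+.026),(z+.012,z+.055),.024))
plan((rk(s,0,.080),-5.7,20))
E
python3 chk.py 68 .05
```

```text
clock: 5.25
tcp_pos: [0.603, -0.2506, 0.0871]
eef_rot: [0.137, 2.793, -0.026]
contact_force: [-0.7, 0.1, -3.0]
width: 0.0491
coupon (55, 'x at mid', np.float64(0.0713), 'yaw', np.float64(1.3), 'lean', np.float64(-0.1), 'rms', np.float64(0.0006), 'y', array([-0.0232,  0.0181]), 'z', array([0.0633, 0.1039]))
t 5.3 tcp [ 0.6034 -0.2507  0.0879] F [ 0.5 -0.1 -2.9] w 0.0498 grasp [ 0.597  -0.2501  0.1057] q [-0.05  0.31  0.5   1.88 -0.4   0.68  2.14]
 slide [9.9, -0.7, 23.8] dr [-0.1, -0.1, 0.1]
```

```bash
python3 -m jog '[{"slide":[4,0,10],"dr":[0,0,0],"hand":0.2},{"slide":[6.5,0,17.9],"dr":[0,0,0],"hand":0.2},{"slide":[7.5,0,20.7],"dr":[0,0,0],"hand":0.2},{"slide":[8,0,22],"dr":[0,0,0],"hand":0.2},{"slide":[8,0,22],"dr":[0,0,0],"hand":0.2}]'
python3 chk.py 68 .03
```

```text
clock: 5.92
tcp_pos: [0.6039, -0.2509, 0.0657]
eef_rot: [0.137, 2.79, -0.026]
contact_force: [-3.4, 1.0, 4.2]
width: 0.0493
coupon (89, 'x at mid', np.float64(0.0751), 'yaw', np.float64(-2.0), 'lean', np.float64(-10.9), 'rms', np.float64(0.0029), 'y', array([-0.0233,  0.019 ]), 'z', array([0.0422, 0.0821]))
t 5.97 tcp [ 0.6039 -0.2509  0.0657] F [-3.7  0.8  4.8] w 0.0494 grasp [ 0.5975 -0.2503  0.0835] q [-0.04  0.34  0.48  1.9  -0.43  0.64  2.17]
 slide [2.8, -0.6, 2.7] dr [-0.1, -0.0, 0.1]
```

```bash
python3 -m jog '[{"slide":[0,0,0],"dr":[0,0,0],"hand":-0.47},{"slide":[0,0,0],"dr":[0,0,0],"hand":-0.47},{"slide":[0,0,0],"dr":[0,0,0],"hand":-0.47},{"slide":[0,0,-50],"dr":[0,0,0],"hand":-0.47},{"slide":[0,0,-100],"dr":[0,0,0],"hand":-0.47},{"slide":[0,0,-150],"dr":[0,0,0],"hand":-0.47},{"slide":[0,0,-150],"dr":[0,0,0],"hand":-0.47}]'
python3 chk.py 68 .05
python3 - <<'E'
from h import *
plan(((.535,.2545,.17),-1.3,-30),((.495,.2545,.094),-1.3,-30))
E
```

```text
clock: 6.85
tcp_pos: [0.5537, -0.2466, 0.2104]
eef_rot: [0.138, 2.784, -0.027]
contact_force: [-0.2, -0.0, -0.6]
width: 0.064
coupon (69, 'x at mid', np.float64(0.0711), 'yaw', np.float64(-1.2), 'lean', np.float64(-0.4), 'rms', np.float64(0.0008), 'y', array([-0.0232,  0.0231]), 'z', array([0.0628, 0.1045]))
t 6.9 tcp [ 0.5533 -0.2457  0.2078] F [-0.1  0.9 -0.4] w 0.0641 grasp [ 0.5468 -0.245   0.2257] q [-0.15  0.05  0.57  1.88 -0.17  0.89  1.98]
 slide [4.0, -0.7, 153.7] dr [-0.1, 0.1, 0.1]
t 6.9 tcp [ 0.5533 -0.2457  0.2078] F [-0.1  0.9 -0.4] w 0.0641 grasp [ 0.5468 -0.245   0.2257] q [-0.15  0.05  0.57  1.88 -0.17  0.89  1.98]
 slide [90.7, 495.3, 23.9] dr [0.3, 50.1, -4.5]
 slide [154.3, 491.5, 81.6] dr [0.3, 50.1, -4.5]
```

```bash
python3 -m jog '[{"slide":[0,50,-40],"dr":[0,3,0],"hand":-0.47},{"slide":[10,100,-50],"dr":[0,8,-0.5],"hand":-0.47},{"slide":[20,150,-50],"dr":[0,14,-1],"hand":-0.47},{"slide":[35,200,-50],"dr":[0,20,-1.5],"hand":-0.47},{"slide":[50,250,-45],"dr":[0,26,-2],"hand":-0.47},{"slide":[60,300,-40],"dr":[0,32,-3],"hand":-0.47},{"slide":[70,350,-30],"dr":[0,38,-3.5],"hand":-0.47},{"slide":[80,400,-20],"dr":[0.3,44,-4],"hand":-0.47},{"slide":[90,450,0],"dr":[0.3,50.1,-4.5],"hand":-0.47},{"slide":[90.7,495.3,24],"dr":[0.3,50.1,-4.5],"hand":-0.47},{"slide":[90.7,495.3,24],"dr":[0.3,50.1,-4.5],"hand":-0.47},{"slide":[90.7,495.3,24],"dr":[0.3,50.1,-4.5],"hand":-0.47}]'
python3 - <<'E'
from h import *
plan(((.495,.2545,.094),-1.3,-30))
E
```

```text
clock: 8.4
tcp_pos: [0.5245, 0.2542, 0.1503]
eef_rot: [-0.03, -2.612, -0.007]
contact_force: [-0.0, -0.8, 0.8]
width: 0.0637
t 8.4 tcp [0.5245 0.2542 0.1503] F [-0.  -0.8  0.8] w 0.0637 grasp [0.5341 0.254  0.1667] q [-0.54  0.68  0.22  1.23 -0.32  1.75  1.24]
 slide [-3.1, -0.3, 82.5] dr [-0.1, -0.3, -0.0]
```

```bash
python3 -m jog '[{"slide":[-2,0,30],"dr":[0,0,0],"hand":-0.47},{"slide":[-3,-0.3,60],"dr":[0,0,0],"hand":-0.47},{"slide":[-3,-0.3,82.5],"dr":[0,0,0],"hand":-0.47},{"slide":[-3,-0.3,82.5],"dr":[0,0,0],"hand":-0.47},{"slide":[-3,-0.3,82.5],"dr":[0,0,0],"hand":0.2},{"slide":[-3,-0.3,82.5],"dr":[0,0,0],"hand":0.2},{"slide":[-3,-0.3,82.5],"dr":[0,0,0],"hand":0.2},{"slide":[-3,-0.3,82.5],"dr":[0,0,0],"hand":0.2}]' 40
python3 - <<'E'
from h import *
plan((rk(.034,0,.24),-5.7,20),(rk(.034,0,.16),-5.7,20))
E
```

```text
clock: 9.4
tcp_pos: [0.487, 0.2549, 0.0798]
eef_rot: [-0.03, -2.616, -0.008]
contact_force: [2.8, -3.7, 6.5]
width: 0.0498
t 9.4 tcp [0.487  0.2549 0.0798] F [ 2.8 -3.7  6.5] w 0.0498 grasp [0.4965 0.2546 0.0962] q [-0.57  0.67  0.21  1.41 -0.32  1.58  1.26]
 slide [-9.0, -500.9, -169.8] dr [-0.4, -50.1, 4.5]
 slide [-49.2, -500.9, -100.6] dr [-0.4, -50.1, 4.5]
```

```bash
python3 -m jog '[{"slide":[30,0,-52],"dr":[0,0,0],"hand":0.2},{"slide":[60,0,-104],"dr":[0,0,0],"hand":0.2},{"slide":[75,-55,-140],"dr":[0,-5,0.5],"hand":0.2},{"slide":[65,-110,-155],"dr":[0,-10,1],"hand":0.2},{"slide":[55,-165,-165],"dr":[0,-16,1.5],"hand":0.2},{"slide":[45,-220,-175],"dr":[0,-22,2],"hand":0.2},{"slide":[30,-280,-185],"dr":[0,-29,2.5],"hand":0.2},{"slide":[20,-340,-185],"dr":[0,-36,3],"hand":0.2},{"slide":[10,-400,-180],"dr":[0,-43,3.5],"hand":0.2},{"slide":[0,-455,-175],"dr":[-0.4,-50.1,4.5],"hand":0.2},{"slide":[-9,-501,-170],"dr":[-0.4,-50.1,4.5],"hand":0.2},{"slide":[-9,-501,-170],"dr":[-0.4,-50.1,4.5],"hand":0.2}]'
python3 - <<'E'
from h import *
plan((rk(.036,0,.16),-5.7,20))
E
```

```text
clock: 10.9
tcp_pos: [0.5661, -0.2515, 0.2202]
eef_rot: [0.146, 2.792, -0.026]
contact_force: [0.0, 0.8, -1.9]
width: 0.0496
t 10.9 tcp [ 0.5661 -0.2515  0.2202] F [ 0.   0.8 -1.9] w 0.0496 grasp [ 0.5596 -0.2508  0.2381] q [-0.15  0.08  0.58  1.83 -0.19  0.93  1.98]
 slide [22.8, 3.7, 74.8] dr [-0.1, -0.2, -0.3]
```

```bash
python3 -m jog '[{"slide":[0,3.7,0],"dr":[-0.1,-0.2,-0.3],"hand":0.2},{"slide":[10,3.7,35],"dr":[-0.1,-0.2,-0.3],"hand":0.2},{"slide":[22.8,3.7,74.8],"dr":[-0.1,-0.2,-0.3],"hand":0.2},{"slide":[22.8,3.7,74.8],"dr":[-0.1,-0.2,-0.3],"hand":0.2},{"slide":[22.8,3.7,74.8],"dr":[-0.1,-0.2,-0.3],"hand":0.2}]'
python3 chk.py 34 .085
```

```text
clock: 11.52
tcp_pos: [0.5733, -0.2436, 0.1448]
eef_rot: [0.128, 2.786, -0.023]
contact_force: [0.5, -0.3, -2.5]
width: 0.0495
coupon (59, 'x at mid', np.float64(0.0422), 'yaw', np.float64(-0.1), 'lean', np.float64(1.5), 'rms', np.float64(0.0006), 'y', array([-0.0196,  0.023 ]), 'z', array([0.0992, 0.1383]))
t 11.57 tcp [ 0.5735 -0.244   0.1453] F [ 0.2  0.5 -2.5] w 0.0497 grasp [ 0.567  -0.2434  0.1631] q [-0.13  0.17  0.57  1.91 -0.29  0.77  2.07]
 slide [33.4, -4.5, 76.3] dr [0.1, 0.3, 0.4]
```

```bash
python3 -m jog '[{"slide":[4.6,-3.5,-1.7],"dr":[0,-1.5,0.2],"hand":0.2},{"slide":[11.4,-3.5,17],"dr":[0,-1.5,0.2],"hand":0.2},{"slide":[14.4,-3.5,25.5],"dr":[0,-1.5,0.2],"hand":0.2},{"slide":[14.4,-3.5,25.5],"dr":[0,-1.5,0.2],"hand":0.2}]'
python3 chk.py 34 .060
```

```text
clock: 12.08
tcp_pos: [0.5669, -0.2473, 0.114]
eef_rot: [0.134, 2.762, -0.024]
contact_force: [-0.6, 0.1, -2.5]
width: 0.0498
coupon (71, 'x at mid', np.float64(0.0368), 'yaw', np.float64(-1.1), 'lean', np.float64(-1.2), 'rms', np.float64(0.0006), 'y', array([-0.0235,  0.0234]), 'z', array([0.0726, 0.1147]))
t 12.12 tcp [ 0.5672 -0.2475  0.1145] F [ 0.  -0.1 -2.2] w 0.0494 grasp [ 0.5603 -0.2468  0.1322] q [-0.1   0.19  0.55  1.97 -0.35  0.68  2.14]
 slide [18.3, -0.5, 49.1] dr [0.1, 1.6, 0.1]
```

```bash
python3 -m jog '[{"slide":[3,0,9.5],"dr":[0,0.5,0],"hand":0.2},{"slide":[6.6,0,19],"dr":[0,0.5,0],"hand":0.2},{"slide":[10.1,0,28.5],"dr":[0,0.5,0],"hand":0.2},{"slide":[13.6,0,38],"dr":[0,0.5,0],"hand":0.2},{"slide":[15.2,0,42],"dr":[0,0.5,0],"hand":0.2},{"slide":[16,0,44.5],"dr":[0,0.5,0],"hand":0.2},{"slide":[16.5,0,46],"dr":[0,0.5,0],"hand":0.2},{"slide":[16.5,0,46],"dr":[0,0.5,0],"hand":0.2}]'
python3 chk.py 34 .045
```

```text
clock: 13.12
tcp_pos: [0.5701, -0.2486, 0.0675]
eef_rot: [0.135, 2.766, -0.024]
contact_force: [-6.1, 0.0, 11.9]
width: 0.0495
coupon (56, 'x at mid', np.float64(0.0381), 'yaw', np.float64(1.4), 'lean', np.float64(1.2), 'rms', np.float64(0.0007), 'y', array([-0.0233,  0.0165]), 'z', array([0.0575, 0.0994]))
t 13.18 tcp [ 0.5701 -0.2485  0.0675] F [-5.8  1.1 13. ] w 0.0495 grasp [ 0.5632 -0.2479  0.0851] q [-0.06  0.27  0.52  2.   -0.45  0.6   2.22]
 slide [3.6, 0.3, 4.3] dr [0.1, 1.3, 0.1]
```

```bash
python3 -m jog '[{"slide":[0,0,0],"dr":[0,0,0],"hand":-0.47},{"slide":[0,0,0],"dr":[0,0,0],"hand":-0.47},{"slide":[0,0,0],"dr":[0,0,0],"hand":-0.47},{"slide":[0,0,-50],"dr":[0,0,0],"hand":-0.47},{"slide":[0,0,-100],"dr":[0,0,0],"hand":-0.47},{"slide":[0,0,-150],"dr":[0,0,0],"hand":-0.47},{"slide":[0,0,-150],"dr":[0,0,0],"hand":-0.47}]'
cat >> chk.py <<'E'
for s in (-.068,-.034,0,.034,.068):
    m=(abs(Q[...,0]-s)<.012)&(abs(Q[...,1])<.03)&(Q[...,2]>.07)&(Q[...,2]<.125);q=Q[m]
    if len(q)>20: print("slot",s,"ztop",np.percentile(q[:,2],[95,99,100]).round(4),"face",fitx(Q,(s-.006,s+.01),(.055,.103),.024)[:6])
E
python3 chk.py 34 .05
python3 - <<'E'
from h import *
plan(((.535,.1745,.17),-1.3,-30))
E
```

```text
clock: 14.05
tcp_pos: [0.516, -0.2433, 0.2095]
eef_rot: [0.135, 2.763, -0.024]
contact_force: [0.8, 0.7, 0.2]
width: 0.0641
coupon (63, 'x at mid', np.float64(0.0387), 'yaw', np.float64(0.8), 'lean', np.float64(-0.8), 'rms', np.float64(0.0007), 'y', array([-0.022 ,  0.0229]), 'z', array([0.0629, 0.1027]))
t 14.1 tcp [ 0.5156 -0.2425  0.207 ] F [-0.3  0.3  0. ] w 0.0638 grasp [ 0.5087 -0.2418  0.2247] q [-0.18 -0.06  0.6   1.98 -0.11  0.87  1.96]
 slide [3.3, -0.7, 154.2] dr [0.2, 1.3, 0.1]
slot 0.034 ztop [0.1094 0.1101 0.1105] face (66, 'x at mid', np.float64(0.0388), 'yaw', np.float64(1.0), 'lean')
slot 0.068 ztop [0.1095 0.1119 0.1128] face (75, 'x at mid', np.float64(0.0708), 'yaw', np.float64(0.8), 'lean')
t 14.1 tcp [ 0.5156 -0.2425  0.207 ] F [-0.3  0.3  0. ] w 0.0638 grasp [ 0.5087 -0.2418  0.2247] q [-0.18 -0.06  0.6   1.98 -0.11  0.87  1.96]
 slide [47.9, 416.1, 39.5] dr [0.4, 51.3, -4.3]
```

```bash
python3 -m jog '[{"slide":[0,45,-40],"dr":[0,4,0],"hand":-0.47},{"slide":[5,90,-50],"dr":[0,10,-0.5],"hand":-0.47},{"slide":[10,140,-50],"dr":[0,16,-1],"hand":-0.47},{"slide":[18,190,-45],"dr":[0,23,-1.5],"hand":-0.47},{"slide":[25,240,-40],"dr":[0,30,-2],"hand":-0.47},{"slide":[32,290,-30],"dr":[0,37,-3],"hand":-0.47},{"slide":[40,340,-10],"dr":[0.4,44,-4],"hand":-0.47},{"slide":[47,390,10],"dr":[0.4,51.3,-4.3],"hand":-0.47},{"slide":[47.9,416,39.5],"dr":[0.4,51.3,-4.3],"hand":-0.47},{"slide":[47.9,416,39.5],"dr":[0.4,51.3,-4.3],"hand":-0.47},{"slide":[47.9,416,39.5],"dr":[0.4,51.3,-4.3],"hand":-0.47}]'
python3 - <<'E'
from h import *
plan(((.4935,.1745,.094),-1.3,-30))
E
```

```text
clock: 15.48
tcp_pos: [0.5247, 0.1738, 0.1511]
eef_rot: [-0.032, -2.613, -0.008]
contact_force: [0.3, -0.1, 1.3]
width: 0.0638
t 15.47 tcp [0.5247 0.1738 0.1511] F [ 0.3 -0.1  1.3] w 0.0638 grasp [0.5342 0.1736 0.1675] q [-0.46  0.63  0.25  1.31 -0.27  1.73  1.35]
 slide [-2.0, -0.0, 84.0] dr [0.0, -0.3, -0.1]
```

```bash
python3 -m jog '[{"slide":[-1,0,30],"dr":[0,0,0],"hand":-0.47},{"slide":[-2,0,60],"dr":[0,0,0],"hand":-0.47},{"slide":[-2,0,84],"dr":[0,0,0],"hand":-0.47},{"slide":[-2,0,84],"dr":[0,0,0],"hand":-0.47},{"slide":[-2,0,84],"dr":[0,0,0],"hand":0.2},{"slide":[-2,0,84],"dr":[0,0,0],"hand":0.2},{"slide":[-2,0,84],"dr":[0,0,0],"hand":0.2},{"slide":[-2,0,84],"dr":[0,0,0],"hand":0.2}]' 40
python3 - <<'E'
from h import *
plan((rk(.0,0,.24),-5.7,20))
E
```

```text
clock: 16.48
tcp_pos: [0.4855, 0.175, 0.0791]
eef_rot: [-0.032, -2.616, -0.008]
contact_force: [3.1, -3.6, 6.6]
width: 0.05
t 16.48 tcp [0.4855 0.175  0.0791] F [ 3.1 -3.6  6.6] w 0.05 grasp [0.495  0.1748 0.0955] q [-0.49  0.62  0.24  1.49 -0.28  1.56  1.36]
 slide [20.5, -418.3, -153.4] dr [-0.4, -50.1, 4.4]
```

```bash
python3 -m jog '[{"slide":[30,0,-52],"dr":[0,0,0],"hand":0.2},{"slide":[60,0,-104],"dr":[0,0,0],"hand":0.2},{"slide":[80,-45,-140],"dr":[0,-5,0.5],"hand":0.2},{"slide":[75,-95,-155],"dr":[0,-11,1],"hand":0.2},{"slide":[70,-145,-165],"dr":[0,-18,1.5],"hand":0.2},{"slide":[60,-195,-170],"dr":[0,-25,2],"hand":0.2},{"slide":[50,-245,-172],"dr":[0,-32,2.5],"hand":0.2},{"slide":[40,-295,-170],"dr":[0,-39,3],"hand":0.2},{"slide":[30,-345,-165],"dr":[0,-45,3.5],"hand":0.2},{"slide":[22,-395,-155],"dr":[-0.4,-51,4.4],"hand":0.2},{"slide":[20.5,-418,-153.4],"dr":[-0.4,-51,4.4],"hand":0.2},{"slide":[20.5,-418,-153.4],"dr":[-0.4,-51,4.4],"hand":0.2}]'
python3 - <<'E'
from h import *
plan((rk(0,0,.16),-5.7,21))
E
```

```text
clock: 17.98
tcp_pos: [0.5327, -0.2454, 0.2204]
eef_rot: [0.142, 2.776, -0.024]
contact_force: [1.2, 0.8, -2.5]
width: 0.0495
t 17.98 tcp [ 0.5327 -0.2454  0.2204] F [ 1.2  0.8 -2.5] w 0.0495 grasp [ 0.526  -0.2447  0.2382] q [-0.17 -0.02  0.59  1.91 -0.13  0.9   1.96]
 slide [25.9, 0.8, 73.8] dr [0.0, -0.2, -0.1]
```

```bash
python3 -m jog '[{"slide":[2,0.8,0],"dr":[0,0,0],"hand":0.2},{"slide":[13,0.8,35],"dr":[0,0,0],"hand":0.2},{"slide":[26,0.8,73.8],"dr":[0,0,0],"hand":0.2},{"slide":[26,0.8,73.8],"dr":[0,0,0],"hand":0.2},{"slide":[26,0.8,73.8],"dr":[0,0,0],"hand":0.2}]'
python3 chk.py 0 .085
```

```text
clock: 18.6
tcp_pos: [0.5367, -0.2426, 0.1441]
eef_rot: [0.135, 2.774, -0.024]
contact_force: [-0.7, -0.4, -2.5]
width: 0.0501
coupon (64, 'x at mid', np.float64(0.0054), 'yaw', np.float64(-0.3), 'lean', np.float64(-2.4), 'rms', np.float64(0.0007), 'y', array([-0.0222,  0.0221]), 'z', array([0.0979, 0.1386]))
t 18.65 tcp [ 0.537  -0.2428  0.1447] F [ 0.8 -0.  -1.4] w 0.0495 grasp [ 0.5303 -0.2422  0.1624] q [-0.16  0.08  0.6   2.01 -0.24  0.74  2.06]
 slide [31.8, -2.1, 76.2] dr [0.1, 1.0, 0.1]
slot 0 ztop [0.1231 0.1248 0.125 ] face (27, 'x at mid', np.float64(0.003), 'yaw', np.float64(3.3), 'lean')
slot 0.034 ztop [0.1088 0.1112 0.1114] face (68, 'x at mid', np.float64(0.0386), 'yaw', np.float64(0.2), 'lean')
slot 0.068 ztop [0.1083 0.1122 0.1135] face (75, 'x at mid', np.float64(0.0709), 'yaw', np.float64(-0.0), 'lean')
```

```bash
python3 -m jog '[{"slide":[0.6,-1,0],"dr":[0,1.5,0],"hand":0.2},{"slide":[7.8,-1,18.5],"dr":[0,1.5,0],"hand":0.2},{"slide":[11.3,-1,28],"dr":[0,1.5,0],"hand":0.2},{"slide":[14.9,-1,37.2],"dr":[0,1.5,0],"hand":0.2},{"slide":[17.5,-1,44],"dr":[0,1.5,0],"hand":0.2},{"slide":[17.5,-1,44],"dr":[0,1.5,0],"hand":0.2}]'
python3 chk.py 0 .043
```

```text
clock: 19.4
tcp_pos: [0.5347, -0.2438, 0.0947]
eef_rot: [0.138, 2.802, -0.022]
contact_force: [-0.1, -0.1, -3.1]
width: 0.0495
coupon (50, 'x at mid', np.float64(0.0029), 'yaw', np.float64(-1.7), 'lean', np.float64(0.9), 'rms', np.float64(0.0007), 'y', array([-0.0234,  0.0235]), 'z', array([0.0566, 0.097 ]))
t 19.45 tcp [ 0.535  -0.2439  0.0952] F [ 0.8  0.7 -2.2] w 0.05 grasp [ 0.5288 -0.2432  0.1131] q [-0.13  0.17  0.59  2.03 -0.33  0.68  2.14]
 slide [11.4, -0.9, 31.0] dr [0.1, -0.7, 0.0]
slot 0 ztop [0.123  0.124  0.1248] face (58, 'x at mid', np.float64(0.0028), 'yaw', np.float64(-1.3), 'lean')
slot 0.034 ztop [0.1096 0.1103 0.1104] face (71, 'x at mid', np.float64(0.0383), 'yaw', np.float64(1.0), 'lean')
slot 0.068 ztop [0.1093 0.1113 0.1115] face (77, 'x at mid', np.float64(0.0708), 'yaw', np.float64(-1.0), 'lean')
```

```bash
python3 -m jog '[{"slide":[2.2,0,10],"dr":[0,-0.6,0],"hand":0.2},{"slide":[5.5,0,19],"dr":[0,-0.6,0],"hand":0.2},{"slide":[7.2,0,24],"dr":[0,-0.6,0],"hand":0.2},{"slide":[8,0,26.5],"dr":[0,-0.6,0],"hand":0.2},{"slide":[8.5,0,28],"dr":[0,-0.6,0],"hand":0.2},{"slide":[8.5,0,28],"dr":[0,-0.6,0],"hand":0.2}]'
python3 chk.py 0 .043 | head -2
```

```text
clock: 20.2
tcp_pos: [0.5371, -0.2448, 0.0672]
eef_rot: [0.138, 2.789, -0.024]
contact_force: [-4.0, -0.4, 6.8]
width: 0.0494
coupon (46, 'x at mid', np.float64(0.0055), 'yaw', np.float64(0.3), 'lean', np.float64(-0.3), 'rms', np.float64(0.0005), 'y', array([-0.0218,  0.0231]), 'z', array([0.0617, 0.0967]))
t 20.25 tcp [ 0.5371 -0.2448  0.0672] F [-3.3  0.1  5.7] w 0.0494 grasp [ 0.5306 -0.2441  0.0851] q [-0.1   0.21  0.56  2.06 -0.41  0.61  2.21]
```

Floor contact (about 9 N), grasp height as before. Release.

```bash
python3 -m jog '[{"slide":[0,0,0],"dr":[0,0,0],"hand":-0.47},{"slide":[0,0,0],"dr":[0,0,0],"hand":-0.47},{"slide":[0,0,0],"dr":[0,0,0],"hand":-0.47},{"slide":[-15,0,-50],"dr":[0,0,0],"hand":-0.47},{"slide":[-25,0,-100],"dr":[0,0,0],"hand":-0.47},{"slide":[-30,0,-150],"dr":[0,0,0],"hand":-0.47},{"slide":[-30,0,-150],"dr":[0,0,0],"hand":-0.47}]'
python3 chk.py 0 .05
python3 - <<'E'
from h import *
plan(((.533,.0876,.17),-1.3,-30))
E
```

```text
clock: 21.12
tcp_pos: [0.5148, -0.2427, 0.2216]
eef_rot: [0.138, 2.784, -0.024]
contact_force: [0.3, 0.3, 0.0]
width: 0.064
coupon (63, 'x at mid', np.float64(0.0041), 'yaw', np.float64(0.1), 'lean', np.float64(-1.1), 'rms', np.float64(0.0008), 'y', array([-0.0206,  0.0228]), 'z', array([0.064 , 0.1045]))
t 21.18 tcp [ 0.5142 -0.2419  0.219 ] F [-0.3  1.1 -0.6] w 0.0638 grasp [ 0.5077 -0.2413  0.2368] q [-0.21 -0.07  0.62  1.95 -0.09  0.92  1.94]
 slide [34.7, -0.9, 154.3] dr [0.1, 0.1, 0.1]
slot 0 ztop [0.1086 0.1111 0.1117] face (65, 'x at mid', np.float64(0.0042), 'yaw', np.float64(-0.1), 'lean')
slot 0.034 ztop [0.1085 0.1093 0.1093] face (69, 'x at mid', np.float64(0.0387), 'yaw', np.float64(-1.2), 'lean')
slot 0.068 ztop [0.1085 0.1117 0.1126] face (77, 'x at mid', np.float64(0.0705), 'yaw', np.float64(0.6), 'lean')
t 21.18 tcp [ 0.5142 -0.2419  0.219 ] F [-0.3  1.1 -0.6] w 0.0638 grasp [ 0.5077 -0.2413  0.2368] q [-0.21 -0.07  0.62  1.95 -0.09  0.92  1.94]
 slide [44.2, 329.0, 53.9] dr [0.5, 50.1, -4.4]
```

```bash
python3 -m jog '[{"slide":[0,40,-30],"dr":[0,5,0],"hand":-0.47},{"slide":[5,80,-40],"dr":[0,11,-0.5],"hand":-0.47},{"slide":[10,120,-40],"dr":[0,18,-1],"hand":-0.47},{"slide":[18,165,-35],"dr":[0,25,-2],"hand":-0.47},{"slide":[25,210,-25],"dr":[0,32,-3],"hand":-0.47},{"slide":[32,255,-10],"dr":[0.3,39,-3.5],"hand":-0.47},{"slide":[40,300,10],"dr":[0.5,45,-4],"hand":-0.47},{"slide":[44,329,30],"dr":[0.5,50.1,-4.4],"hand":-0.47},{"slide":[44.2,329,54],"dr":[0.5,50.1,-4.4],"hand":-0.47},{"slide":[44.2,329,54],"dr":[0.5,50.1,-4.4],"hand":-0.47},{"slide":[44.2,329,54],"dr":[0.5,50.1,-4.4],"hand":-0.47}]'
python3 - <<'E'
from h import *
plan(((.4915,.0876,.094),-1.3,-30))
E
```

```text
clock: 22.55
tcp_pos: [0.5227, 0.0868, 0.1525]
eef_rot: [-0.033, -2.615, -0.007]
contact_force: [0.3, -0.1, -0.0]
width: 0.064
t 22.55 tcp [0.5227 0.0868 0.1525] F [ 0.3 -0.1 -0. ] w 0.064 grasp [0.5323 0.0865 0.1689] q [-0.42  0.6   0.35  1.38 -0.24  1.73  1.5 ]
 slide [-2.4, 0.1, 85.2] dr [0.0, -0.1, -0.2]
```

```bash
python3 -m jog '[{"slide":[-1,0,30],"dr":[0,0,0],"hand":-0.47},{"slide":[-2.4,0,60],"dr":[0,0,0],"hand":-0.47},{"slide":[-2.4,0,85],"dr":[0,0,0],"hand":-0.47},{"slide":[-2.4,0,85],"dr":[0,0,0],"hand":-0.47},{"slide":[-2.4,0,85],"dr":[0,0,0],"hand":0.2},{"slide":[-2.4,0,85],"dr":[0,0,0],"hand":0.2},{"slide":[-2.4,0,85],"dr":[0,0,0],"hand":0.2},{"slide":[-2.4,0,85],"dr":[0,0,0],"hand":0.2}]' 40
python3 - <<'E'
from h import *
plan((rk(-.034,0,.24),-5.7,20))
E
```

```text
clock: 23.55
tcp_pos: [0.4832, 0.0881, 0.0782]
eef_rot: [-0.032, -2.617, -0.007]
contact_force: [3.1, -3.7, 7.6]
width: 0.0497
t 23.55 tcp [0.4832 0.0881 0.0782] F [ 3.1 -3.7  7.6] w 0.0497 grasp [0.4928 0.0879 0.0946] q [-0.44  0.59  0.33  1.55 -0.25  1.55  1.51]
 slide [50.0, -329.0, -136.9] dr [-0.5, -50.0, 4.4]
```

```bash
python3 -m jog '[{"slide":[30,0,-52],"dr":[0,0,0],"hand":0.2},{"slide":[60,0,-104],"dr":[0,0,0],"hand":0.2},{"slide":[85,-35,-145],"dr":[0,-5,0.5],"hand":0.2},{"slide":[82,-70,-155],"dr":[0,-11,1],"hand":0.2},{"slide":[80,-110,-160],"dr":[0,-18,1.5],"hand":0.2},{"slide":[75,-155,-160],"dr":[0,-25,2],"hand":0.2},{"slide":[68,-200,-158],"dr":[0,-32,2.5],"hand":0.2},{"slide":[60,-245,-155],"dr":[0,-39,3],"hand":0.2},{"slide":[55,-290,-145],"dr":[0,-45,3.5],"hand":0.2},{"slide":[50,-329,-137],"dr":[-0.5,-50.3,4.4],"hand":0.2},{"slide":[50,-329,-137],"dr":[-0.5,-50.3,4.4],"hand":0.2},{"slide":[50,-329,-137],"dr":[-0.5,-50.3,4.4],"hand":0.2}]'
python3 - <<'E'
from h import *
plan((rk(-.0335,-.001,.16),-5.7,20.3))
E
```

```text
clock: 25.05
tcp_pos: [0.4999, -0.24, 0.2209]
eef_rot: [0.137, 2.788, -0.022]
contact_force: [0.7, 0.4, -2.5]
width: 0.0496
t 25.05 tcp [ 0.4999 -0.24    0.2209] F [ 0.7  0.4 -2.5] w 0.0496 grasp [ 0.4935 -0.2393  0.2387] q [-0.22 -0.11  0.63  1.97 -0.06  0.92  1.92]
 slide [25.7, -2.4, 74.4] dr [0.1, -0.2, 0.0]
```

```bash
python3 -m jog '[{"slide":[2,-2.4,0],"dr":[0,0,0],"hand":0.2},{"slide":[13,-2.4,35],"dr":[0,0,0],"hand":0.2},{"slide":[26,-2.4,74.4],"dr":[0,0,0],"hand":0.2},{"slide":[26,-2.4,74.4],"dr":[0,0,0],"hand":0.2},{"slide":[26,-2.4,74.4],"dr":[0,0,0],"hand":0.2}]'
python3 chk.py -34 .085 | head -3
```

```text
clock: 25.68
tcp_pos: [0.5019, -0.243, 0.1436]
eef_rot: [0.136, 2.786, -0.024]
contact_force: [0.6, -0.4, -2.2]
width: 0.0496
coupon (69, 'x at mid', np.float64(-0.0295), 'yaw', np.float64(3.3), 'lean', np.float64(-1.4), 'rms', np.float64(0.0007), 'y', array([-0.0228,  0.0232]), 'z', array([0.1   , 0.1396]))
t 25.73 tcp [ 0.5022 -0.2432  0.1441] F [ 0.1 -0.2 -1.9] w 0.0496 grasp [ 0.4956 -0.2426  0.1619] q [-0.22 -0.    0.67  2.07 -0.18  0.75  2.04]
 slide [30.0, 1.7, 76.3] dr [0.1, 0.2, 0.1]
```

```bash
python3 -m jog '[{"slide":[4,1,11],"dr":[0,0.8,0],"hand":0.2},{"slide":[8,1,22],"dr":[0,0.8,0],"hand":0.2},{"slide":[11,1,31],"dr":[0,0.8,0],"hand":0.2},{"slide":[14,1,39],"dr":[0,0.8,0],"hand":0.2},{"slide":[16,1,44],"dr":[0,0.8,0],"hand":0.2},{"slide":[16,1,44],"dr":[0,0.8,0],"hand":0.2}]'
python3 chk.py -34 .043 | head -3
```

```text
clock: 26.48
tcp_pos: [0.5009, -0.2419, 0.0948]
eef_rot: [0.138, 2.802, -0.022]
contact_force: [0.6, -0.5, -2.5]
width: 0.0499
coupon (56, 'x at mid', np.float64(-0.0313), 'yaw', np.float64(0.3), 'lean', np.float64(-1.2), 'rms', np.float64(0.0008), 'y', array([-0.0196,  0.0226]), 'z', array([0.0555, 0.0971]))
t 26.52 tcp [ 0.5012 -0.242   0.0952] F [ 0.2  1.4 -2.7] w 0.0495 grasp [ 0.4949 -0.2414  0.1131] q [-0.2   0.09  0.68  2.11 -0.29  0.67  2.13]
 slide [11.5, 0.7, 31.0] dr [0.1, -0.7, 0.0]
```

```bash
python3 -m jog '[{"slide":[2.2,0,10],"dr":[0,0,0],"hand":0.2},{"slide":[5.5,0,19],"dr":[0,0,0],"hand":0.2},{"slide":[7.2,0,24],"dr":[0,0,0],"hand":0.2},{"slide":[8,0,26.5],"dr":[0,0,0],"hand":0.2},{"slide":[8.5,0,28.2],"dr":[0,0,0],"hand":0.2},{"slide":[8.5,0,28.2],"dr":[0,0,0],"hand":0.2}]'
python3 chk.py -34 .043 | head -2
```

```text
clock: 27.28
tcp_pos: [0.5029, -0.2425, 0.0664]
eef_rot: [0.138, 2.8, -0.023]
contact_force: [-1.5, -0.8, 3.1]
width: 0.0492
coupon (47, 'x at mid', np.float64(-0.0291), 'yaw', np.float64(-1.9), 'lean', np.float64(1.3), 'rms', np.float64(0.0008), 'y', array([-0.0238,  0.0197]), 'z', array([0.0585, 0.0964]))
t 27.32 tcp [ 0.5029 -0.2425  0.0664] F [-1.7 -1.7  2.6] w 0.0496 grasp [ 0.4966 -0.2419  0.0843] q [-0.18  0.15  0.66  2.13 -0.38  0.61  2.21]
```

```bash
python3 -m jog '[{"slide":[0.5,0,1.4],"dr":[0,0,0],"hand":0.2},{"slide":[0.5,0,1.4],"dr":[0,0,0],"hand":0.2},{"slide":[0.5,0,1.4],"dr":[0,0,0],"hand":-0.47},{"slide":[0.5,0,1.4],"dr":[0,0,0],"hand":-0.47},{"slide":[0.5,0,1.4],"dr":[0,0,0],"hand":-0.47},{"slide":[-15,0,-50],"dr":[0,0,0],"hand":-0.47},{"slide":[-30,0,-100],"dr":[0,0,0],"hand":-0.47},{"slide":[-40,0,-150],"dr":[0,0,0],"hand":-0.47},{"slide":[-40,0,-150],"dr":[0,0,0],"hand":-0.47}]'
python3 chk.py -34 .05
python3 - <<'E'
from h import *
plan(((.531,-.0015,.17),-1.3,-30))
E
```

```text
clock: 28.45
tcp_pos: [0.4923, -0.2418, 0.2248]
eef_rot: [0.138, 2.794, -0.022]
contact_force: [0.0, 0.7, -0.7]
width: 0.0635
coupon (65, 'x at mid', np.float64(-0.0301), 'yaw', np.float64(0.6), 'lean', np.float64(0.0), 'rms', np.float64(0.0008), 'y', array([-0.0211,  0.0229]), 'z', array([0.065 , 0.1044]))
t 28.5 tcp [ 0.4914 -0.2411  0.2222] F [ 0.4 -0.5 -1.2] w 0.0641 grasp [ 0.4851 -0.2405  0.2401] q [-0.27 -0.13  0.68  1.98 -0.03  0.94  1.9 ]
 slide [44.8, 0.5, 153.9] dr [0.1, -0.5, 0.1]
slot -0.034 ztop [0.1077 0.1083 0.1088] face (71, 'x at mid', np.float64(-0.0303), 'yaw', np.float64(1.0), 'lean')
slot 0 ztop [0.1088 0.1102 0.1102] face (69, 'x at mid', np.float64(0.0039), 'yaw', np.float64(0.3), 'lean')
slot 0.034 ztop [0.109  0.1098 0.1101] face (66, 'x at mid', np.float64(0.0386), 'yaw', np.float64(0.9), 'lean')
slot 0.068 ztop [0.1084 0.1109 0.1122] face (70, 'x at mid', np.float64(0.0711), 'yaw', np.float64(-0.4), 'lean')
t 28.5 tcp [ 0.4914 -0.2411  0.2222] F [ 0.4 -0.5 -1.2] w 0.0641 grasp [ 0.4851 -0.2405  0.2401] q [-0.27 -0.13  0.68  1.98 -0.03  0.94  1.9 ]
 slide [16.9, 241.5, 67.2] dr [0.5, 49.5, -4.4]
```

```bash
python3 -m jog '[{"slide":[0,30,-30],"dr":[0,6,0],"hand":-0.47},{"slide":[2,60,-40],"dr":[0,13,-0.5],"hand":-0.47},{"slide":[5,100,-35],"dr":[0,21,-1],"hand":-0.47},{"slide":[8,140,-25],"dr":[0,29,-2],"hand":-0.47},{"slide":[11,180,-10],"dr":[0,37,-3],"hand":-0.47},{"slide":[14,215,10],"dr":[0.3,44,-4],"hand":-0.47},{"slide":[17,241.5,35],"dr":[0.5,49.5,-4.4],"hand":-0.47},{"slide":[17,241.5,67],"dr":[0.5,49.5,-4.4],"hand":-0.47},{"slide":[17,241.5,67],"dr":[0.5,49.5,-4.4],"hand":-0.47},{"slide":[17,241.5,67],"dr":[0.5,49.5,-4.4],"hand":-0.47}]'
python3 - <<'E'
from h import *
plan(((.4895,-.0015,.094),-1.3,-30))
E
```

```text
clock: 29.75
tcp_pos: [0.5201, -0.0019, 0.1525]
eef_rot: [-0.032, -2.614, -0.008]
contact_force: [-0.6, -0.6, 0.2]
width: 0.0637
t 29.75 tcp [ 0.5201 -0.0019  0.1525] F [-0.6 -0.6  0.2] w 0.0637 grasp [ 0.5297 -0.0021  0.1689] q [-0.38  0.6   0.47  1.41 -0.23  1.73  1.67]
 slide [-3.0, -0.4, 84.9] dr [0.0, -0.2, -0.1]
```

```bash
python3 -m jog '[{"slide":[-1,0,30],"dr":[0,0,0],"hand":-0.47},{"slide":[-3,0,60],"dr":[0,0,0],"hand":-0.47},{"slide":[-3,0,85],"dr":[0,0,0],"hand":-0.47},{"slide":[-3,0,85],"dr":[0,0,0],"hand":-0.47},{"slide":[-3,0,85],"dr":[0,0,0],"hand":0.2},{"slide":[-3,0,85],"dr":[0,0,0],"hand":0.2},{"slide":[-3,0,85],"dr":[0,0,0],"hand":0.2},{"slide":[-3,0,85],"dr":[0,0,0],"hand":0.2}]' 40
python3 - <<'E'
from h import *
plan((rk(-.068,0,.24),-5.7,20))
E
```

```text
clock: 30.75
tcp_pos: [0.4814, -0.0009, 0.0781]
eef_rot: [-0.031, -2.617, -0.007]
contact_force: [2.8, -1.8, 7.3]
width: 0.0493
t 30.75 tcp [ 0.4814 -0.0009  0.0781] F [ 2.8 -1.8  7.3] w 0.0493 grasp [ 0.4909 -0.0011  0.0946] q [-0.4   0.6   0.46  1.58 -0.23  1.55  1.67]
 slide [79.8, -237.4, -120.0] dr [-0.4, -50.0, 4.5]
```

```bash
python3 -m jog '[{"slide":[30,0,-52],"dr":[0,0,0],"hand":0.2},{"slide":[60,0,-104],"dr":[0,0,0],"hand":0.2},{"slide":[90,-20,-150],"dr":[0,-6,0.5],"hand":0.2},{"slide":[92,-50,-155],"dr":[0,-13,1],"hand":0.2},{"slide":[94,-85,-155],"dr":[0,-20,1.5],"hand":0.2},{"slide":[92,-120,-150],"dr":[0,-28,2],"hand":0.2},{"slide":[88,-160,-145],"dr":[0,-36,3],"hand":0.2},{"slide":[84,-200,-135],"dr":[0,-43,3.5],"hand":0.2},{"slide":[80,-237,-120],"dr":[-0.4,-50,4.4],"hand":0.2},{"slide":[80,-237,-120],"dr":[-0.4,-50,4.5],"hand":0.2},{"slide":[80,-237,-120],"dr":[-0.4,-50,4.5],"hand":0.2}]'
python3 - <<'E'
from h import *
plan((rk(-.0675,0,.16),-5.7,20))
E
```

```text
clock: 32.12
tcp_pos: [0.4659, -0.2366, 0.2213]
eef_rot: [0.139, 2.793, -0.024]
contact_force: [0.6, -0.5, -3.3]
width: 0.0493
t 32.12 tcp [ 0.4659 -0.2366  0.2213] F [ 0.6 -0.5 -3.3] w 0.0493 grasp [ 0.4595 -0.2359  0.2392] q [-0.31 -0.22  0.69  2.04  0.05  0.95  1.84]
 slide [25.3, -1.3, 75.0] dr [0.0, -0.2, -0.0]
```

```bash
python3 -m jog '[{"slide":[2,-1.3,0],"dr":[0,0,0],"hand":0.2},{"slide":[13,-1.3,35],"dr":[0,0,0],"hand":0.2},{"slide":[25.5,-1.3,75],"dr":[0,0,0],"hand":0.2},{"slide":[25.5,-1.3,75],"dr":[0,0,0],"hand":0.2},{"slide":[25.5,-1.3,75],"dr":[0,0,0],"hand":0.2}]'
python3 chk.py -68 .085 | head -3
python3 -c "
import cv2
p=cv2.imread('pics/last.png');cv2.imwrite('pics/d.png',cv2.resize(p[90:210,130:270],None,fx=5,fy=5,interpolation=2))"
```

```text
clock: 32.75
tcp_pos: [0.4683, -0.2386, 0.1434]
eef_rot: [0.138, 2.792, -0.026]
contact_force: [0.1, 0.6, -2.6]
width: 0.0496
coupon (68, 'x at mid', np.float64(-0.0641), 'yaw', np.float64(-0.5), 'lean', np.float64(0.0), 'rms', np.float64(0.0008), 'y', array([-0.0225,  0.0234]), 'z', array([0.0976, 0.1383]))
t 32.8 tcp [ 0.4685 -0.2387  0.1438] F [-1.1 -1.1 -2.9] w 0.0497 grasp [ 0.4621 -0.238   0.1616] q [-0.34 -0.12  0.78  2.14 -0.05  0.76  1.95]
 slide [29.5, 0.7, 76.1] dr [-0.1, -0.1, 0.0]
```

View pics/d.png

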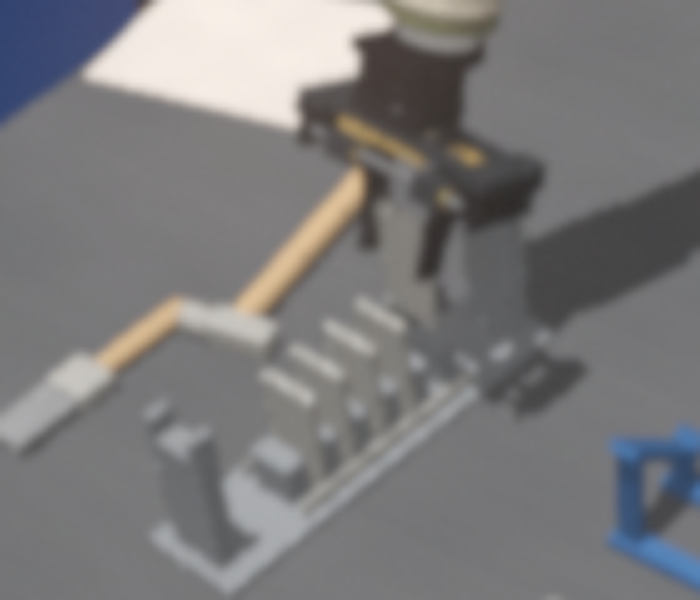

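Four coupons stand in a row (crop (285,400)–(380,320)); the fifth is over the near slot, aligned. Insert.

```bash
python3 -m jog '[{"slide":[3.6,0,11],"dr":[0,0,0],"hand":0.2},{"slide":[7.2,0,22],"dr":[0,0,0],"hand":0.2},{"slide":[10.2,0,31],"dr":[0,0,0],"hand":0.2},{"slide":[13,0,39],"dr":[0,0,0],"hand":0.2},{"slide":[15,0,44],"dr":[0,0,0],"hand":0.2},{"slide":[15,0,44],"dr":[0,0,0],"hand":0.2}]'
python3 chk.py -68 .043 | head -3
```

```text
clock: 33.55
tcp_pos: [0.4678, -0.2385, 0.0949]
eef_rot: [0.139, 2.794, -0.025]
contact_force: [0.1, 0.7, -2.8]
width: 0.0494
coupon (53, 'x at mid', np.float64(-0.0645), 'yaw', np.float64(0.7), 'lean', np.float64(2.7), 'rms', np.float64(0.0007), 'y', array([-0.0217,  0.0223]), 'z', array([0.0562, 0.0971]))
t 33.6 tcp [ 0.468  -0.2386  0.0953] F [-0.8  0.1 -2.4] w 0.0494 grasp [ 0.4616 -0.238   0.1132] q [-0.36 -0.01  0.83  2.19 -0.19  0.65  2.09]
 slide [12.5, 0.6, 30.7] dr [-0.0, -0.2, 0.0]
```

```bash
python3 -m jog '[{"slide":[2.8,0,10],"dr":[0,0,0],"hand":0.2},{"slide":[5.8,0,19],"dr":[0,0,0],"hand":0.2},{"slide":[7.6,0,24],"dr":[0,0,0],"hand":0.2},{"slide":[8.6,0,27],"dr":[0,0,0],"hand":0.2},{"slide":[9.2,0,29],"dr":[0,0,0],"hand":0.2},{"slide":[9.2,0,29],"dr":[0,0,0],"hand":0.2}]'
python3 chk.py -68 .043 | head -3
```

```text
clock: 34.35
tcp_pos: [0.4702, -0.2395, 0.0662]
eef_rot: [0.14, 2.79, -0.026]
contact_force: [-3.7, 0.2, 7.7]
width: 0.0495
coupon (44, 'x at mid', np.float64(-0.0618), 'yaw', np.float64(2.5), 'lean', np.float64(0.5), 'rms', np.float64(0.0008), 'y', array([-0.0214,  0.0194]), 'z', array([0.0595, 0.097 ]))
t 34.4 tcp [ 0.4702 -0.2395  0.0662] F [-2.  -0.2  8.1] w 0.0495 grasp [ 0.4638 -0.2389  0.0841] q [-0.34  0.07  0.84  2.21 -0.34  0.59  2.22]
 slide [4.8, 1.3, 2.6] dr [-0.1, -0.0, -0.0]
```

Contact with the floor at about 10 N. Release, retreat, then re-measure the bar.

```bash
python3 -m jog '[{"slide":[0,0,0],"dr":[0,0,0],"hand":-0.47},{"slide":[0,0,0],"dr":[0,0,0],"hand":-0.47},{"slide":[0,0,0],"dr":[0,0,0],"hand":-0.47},{"slide":[-15,0,-50],"dr":[0,0,0],"hand":-0.47},{"slide":[-30,0,-100],"dr":[0,0,0],"hand":-0.47},{"slide":[-45,0,-150],"dr":[0,0,0],"hand":-0.47},{"slide":[-60,0,-190],"dr":[0,0,0],"hand":-0.47},{"slide":[-60,50,-190],"dr":[0,5,0],"hand":-0.47},{"slide":[-60,100,-190],"dr":[0,10,0],"hand":-0.47},{"slide":[-60,120,-190],"dr":[0,20,0],"hand":-0.47}]'
python3 chk.py -68 .05
python3 - <<'E'
from h import *
for n in("top","scene"):
    p,d=cams.capture(n);cv2.imwrite(f"pics/e_{n}.png",p);P=pts(n,d)
    W=(P[...,0]>.4)&(P[...,0]<.85)&(P[...,1]>-.15)&(P[...,1]<.45)&(d>0)
    S=W&(p.min(2)>140)&(P[...,2]<.03)
    k,l,st,ce=cv2.connectedComponentsWithStats(S.astype(np.uint8))
    for i in range(1,k):
        if st[i,4]<200: continue
        uv=np.argwhere(l==i)[:,::-1]; print(n,st[i,4],rect(ray(n,uv,.008)),P[l==i].mean(0).round(4))
E
```

```text
clock: 35.65
tcp_pos: [0.4729, -0.1156, 0.2647]
eef_rot: [-0.151, -3.132, -0.003]
contact_force: [-0.2, -2.8, -0.1]
width: 0.0642
coupon (65, 'x at mid', np.float64(-0.0633), 'yaw', np.float64(-1.0), 'lean', np.float64(0.6), 'rms', np.float64(0.0008), 'y', array([-0.0227,  0.0233]), 'z', array([0.0643, 0.1038]))
t 35.7 tcp [ 0.475  -0.1122  0.2615] F [-0.2  7.3 -1. ] w 0.0643 grasp [ 0.4754 -0.1122  0.2804] q [-0.47  0.    0.61  1.76  0.    1.4   1.62]
 slide [-7.5, -125.2, 199.6] dr [-0.1, -21.2, 0.5]
slot -0.068 ztop [0.1086 0.1111 0.115 ] face (69, 'x at mid', np.float64(-0.0634), 'yaw', np.float64(-0.9), 'lean')
slot -0.034 ztop [0.1092 0.1107 0.1128] face (69, 'x at mid', np.float64(-0.03), 'yaw', np.float64(-0.4), 'lean')
slot 0 ztop [0.11   0.1111 0.113 ] face (67, 'x at mid', np.float64(0.0041), 'yaw', np.float64(-1.8), 'lean')
slot 0.034 ztop [0.1084 0.1115 0.1116] face (65, 'x at mid', np.float64(0.0389), 'yaw', np.float64(0.3), 'lean')
slot 0.068 ztop [0.1088 0.1101 0.1109] face (75, 'x at mid', np.float64(0.0707), 'yaw', np.float64(0.7), 'lean')
top 690 (array([0.6421, 0.1789]), array([0.3987, 0.0243]), 78.6) [0.642  0.1783 0.0078]
scene 912 (array([0.643 , 0.1757]), array([0.4035, 0.0334]), 78.6) [0.6443 0.1889 0.0062]
scene 612 (array([1.0451, 0.2694]), array([0.2691, 0.0198]), 89.7) [ 0.8345  0.0708 -0.7509]
```

View pics/e_top.png

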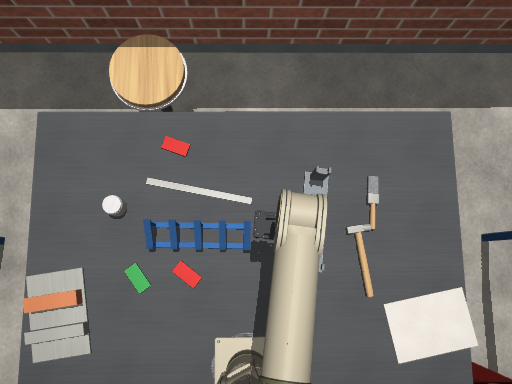

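The bar has been knocked aside: it now runs from (148,181) to (250,201), centre ≈ (0.642, 0.178). All five coupons are racked, the stand (145–250, 235) is empty.

Run:
```python
from h import *
plan(((.6425,.1775,.09),-101.4,0),g=0)
```

```text
t 35.8 tcp [ 0.4744 -0.1169  0.2621] F [-0.3 -0.4  0.3] w 0.0641 grasp [ 0.4744 -0.1169  0.2621] q [-0.47 -0.01  0.62  1.77  0.01  1.39  1.62]
 slide [-140.3, 310.0, 169.7] dr [-0.6, -0.1, 95.9]
```

```bash
python3 -m jog '[{"slide":[-14,31,0],"dr":[0,0,9],"hand":-0.47},{"slide":[-28,62,0],"dr":[0,0,18],"hand":-0.47},{"slide":[-42,93,0],"dr":[0,0,27],"hand":-0.47},{"slide":[-56,124,10],"dr":[0,0,37],"hand":-0.47},{"slide":[-70,155,20],"dr":[0,0,47],"hand":-0.47},{"slide":[-85,190,40],"dr":[0,0,57],"hand":-0.47},{"slide":[-100,225,70],"dr":[0,0,67],"hand":-0.47},{"slide":[-115,260,100],"dr":[0,0,77],"hand":-0.47},{"slide":[-130,290,130],"dr":[-0.4,0,87],"hand":-0.47},{"slide":[-140,310,160],"dr":[-0.6,0,95.9],"hand":-0.47},{"slide":[-140,310,170],"dr":[-0.6,0,95.9],"hand":-0.47},{"slide":[-140,310,170],"dr":[-0.6,0,95.9],"hand":-0.47}]'
python3 - <<'E'
from h import *
plan(((.6425,.1775,.003),-101.4,0),g=0)
for n in("scene","top"):
    p,d=cams.capture(n);P=pts(n,d);cv2.imwrite(f"pics/f_{n}.png",p)
    S=(p.min(2)>135)&(P[...,0]>.5)&(P[...,0]<.85)&(P[...,1]>-.1)&(P[...,1]<.45)&(P[...,2]<.02)&(P[...,2]>-.01)
    uv=np.argwhere(S)[:,::-1]; print(len(uv),rect(ray(n,uv,.008)))
p=cv2.imread("pics/f_scene.png");cv2.imwrite("pics/f.png",cv2.resize(p[100:300,200:420],None,fx=3,fy=3))
E
```

```text
clock: 37.3
tcp_pos: [0.6427, 0.1742, 0.094]
eef_rot: [-2.433, -1.987, -0.01]
contact_force: [1.0, 0.6, -0.3]
width: 0.064
t 37.3 tcp [0.6427 0.1742 0.094 ] F [ 1.   0.6 -0.3] w 0.064 grasp [0.6427 0.1742 0.094 ] q [-0.74  0.56  0.56  1.52 -0.32  1.15 -0.31]
 slide [2.7, -1.1, 91.0] dr [0.2, -0.3, -0.1]
747 (array([0.6344, 0.2268]), array([0.4811, 0.1709]), -80.3)
391 (array([0.6421, 0.1789]), array([0.3987, 0.0245]), 78.6)
```

View pics/f.png

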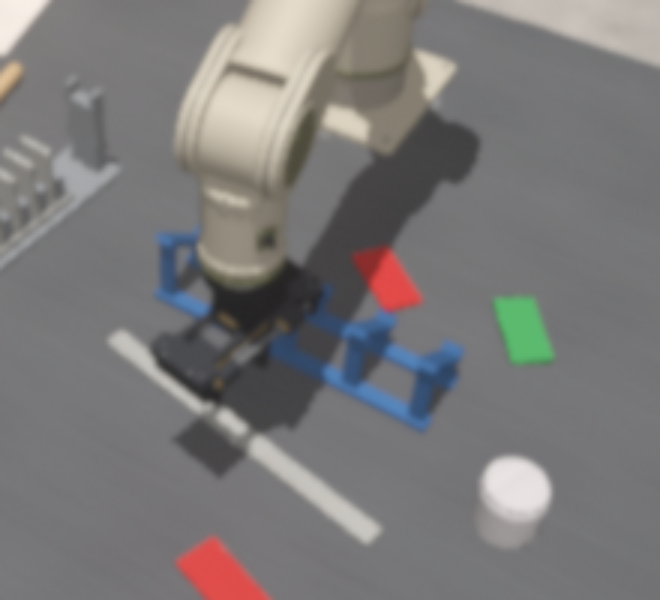

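Hand straddles the bar (crop (225,420)); the body clears the stand by ≈25 mm. Descend and grip.

```bash
python3 -m jog '[{"slide":[2.7,-1,30],"dr":[0.2,-0.3,0],"hand":-0.47},{"slide":[2.7,-1,60],"dr":[0.2,-0.3,0],"hand":-0.47},{"slide":[2.7,-1,78],"dr":[0.2,-0.3,0],"hand":-0.47},{"slide":[2.7,-1,85],"dr":[0.2,-0.3,0],"hand":-0.47},{"slide":[2.7,-1,90],"dr":[0.2,-0.3,0],"hand":-0.47},{"slide":[2.7,-1,90],"dr":[0.2,-0.3,0],"hand":-0.47}]' 50
python3 - <<'E'
from h import *
plan(((.6425,.1775,.003),-101.4,0),g=0)
E
```

```text
clock: 38.15
tcp_pos: [0.6431, 0.1794, 0.0039]
eef_rot: [-2.434, -1.985, -0.002]
contact_force: [0.0, -0.0, -0.4]
width: 0.064
t 38.15 tcp [0.6431 0.1794 0.0039] F [ 0.  -0.  -0.4] w 0.064 grasp [0.6431 0.1794 0.0039] q [-0.71  0.67  0.52  1.57 -0.37  1.01 -0.29]
 slide [-2.0, -0.2, 0.9] dr [0.0, -0.1, -0.2]
```

```bash
python3 -m jog '[{"slide":[0,0,0.8],"dr":[0,0,0],"hand":0.7},{"slide":[0,0,0.8],"dr":[0,0,0],"hand":0.7},{"slide":[0,0,0.8],"dr":[0,0,0],"hand":0.7},{"slide":[0,0,0.8],"dr":[0,0,0],"hand":0.7},{"slide":[0,0,0.8],"dr":[0,0,0],"hand":0.7},{"slide":[0,0,-20],"dr":[0,0,0],"hand":0.7},{"slide":[0,0,-50],"dr":[0,0,0],"hand":0.7},{"slide":[0,0,-100],"dr":[0,0,0],"hand":0.7},{"slide":[0,0,-150],"dr":[0,0,0],"hand":0.7},{"slide":[0,0,-200],"dr":[0,0,0],"hand":0.7},{"slide":[0,0,-230],"dr":[0,0,0],"hand":0.7},{"slide":[0,0,-230],"dr":[0,0,0],"hand":0.7}]' 55
python3 - <<'E'
from h import *
plan((rk(0,0,.235),-5.7,0),g=0)
E
```

```text
clock: 39.65
tcp_pos: [0.6438, 0.179, 0.2365]
eef_rot: [2.435, 1.984, 0.008]
contact_force: [-1.0, -0.6, -5.2]
width: 0.0238
t 39.65 tcp [0.6438 0.179  0.2365] F [-1.  -0.6 -5.2] w 0.0238 grasp [0.6438 0.179  0.2365] q [-0.76  0.46  0.61  1.35 -0.26  1.41 -0.36]
 slide [-437.7, -28.1, -0.0] dr [0.3, 0.0, -95.9]
```

```bash
python3 -m jog '[{"slide":[-40,0,0],"dr":[0,0,-8],"hand":0.7},{"slide":[-80,0,0],"dr":[0,0,-16],"hand":0.7},{"slide":[-120,0,0],"dr":[0,0,-25],"hand":0.7},{"slide":[-160,-5,0],"dr":[0,0,-34],"hand":0.7},{"slide":[-200,-10,0],"dr":[0,0,-43],"hand":0.7},{"slide":[-240,-15,0],"dr":[0,0,-52],"hand":0.7},{"slide":[-280,-20,0],"dr":[0,0,-61],"hand":0.7},{"slide":[-320,-22,0],"dr":[0,0,-70],"hand":0.7},{"slide":[-360,-25,0],"dr":[0,0,-79],"hand":0.7},{"slide":[-400,-27,0],"dr":[0.3,0,-88],"hand":0.7},{"slide":[-437,-28,0],"dr":[0.3,0,-95.9],"hand":0.7},{"slide":[-437,-28,0],"dr":[0.3,0,-95.9],"hand":0.7}]'
cat > bar.py <<'E'
from h import *
p,d=cams.capture("scene");q,e=cams.capture("top");cv2.imwrite("pics/last.png",p);cv2.imwrite("pics/lastt.png",q)
o=r.observe();z=o["tcp_pos"][2]
for n,im,dd in(("scene",p,d),("top",q,e)):
    Q=inrack(n,dd)
    m=(abs(Q[...,2]-z-.006)<.02)&(abs(Q[...,1])<.035)&(abs(Q[...,0])<.26)&(im.min(2)>100)&(abs(Q[...,0])>.06)
    if z<.15: m&=abs(im.astype(int).max(2)-im.min(2))<40
    c=Q[m]
    if len(c)<20: print(n,len(c));continue
    f=np.polyfit(c[:,0],c[:,1],1);g=np.polyfit(c[:,0],c[:,2],1)
    print(n,len(c),"x",np.percentile(c[:,0],[0,1,99,100]).round(4),"y0",f[1].round(4),"yaw",np.degrees(f[0]).round(2),"z0",g[1].round(4),"pitch",np.degrees(g[0]).round(2),"y",np.percentile(c[:,1],[2,98]).round(4))
plan((rk(0,0,.17),-5.7,0),g=0)
E
python3 bar.py
python3 -c "
import cv2
p=cv2.imread('pics/last.png');cv2.imwrite('pics/g.png',cv2.resize(p[80:220,110:290],None,fx=4,fy=4,interpolation=2))"
```

```text
clock: 41.15
tcp_pos: [0.5249, -0.2467, 0.2315]
eef_rot: [-0.163, -3.131, 0.005]
contact_force: [-0.5, 0.1, -4.6]
width: 0.0239
scene 349 x [-0.2008 -0.1938  0.2013  0.2026] y0 0.0012 yaw -0.19 z0 0.2355 pitch -0.38 y [-0.0144  0.0126]
top 327 x [0.0603 0.063  0.1984 0.1991] y0 0.0025 yaw -0.54 z0 0.2351 pitch -0.19 y [-0.0107  0.0131]
t 41.25 tcp [ 0.5267 -0.2429  0.2316] F [ 0.8  1.2 -5.2] w 0.0237 grasp [ 0.5267 -0.2429  0.2316] q [-0.14  0.25  0.58  1.6  -0.14  1.34  1.94]
 slide [-1.8, -0.9, 61.6] dr [-0.1, -0.3, -0.1]
```

View pics/g.png

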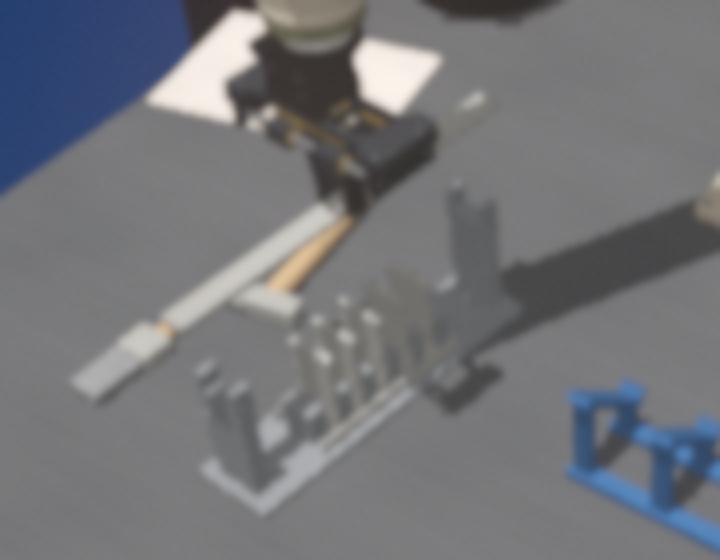

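Bar is held level and along the rack, above it. Lower to just above the lips, then check.

```bash
python3 -m jog '[{"slide":[0,-1.3,20],"dr":[0,-0.3,-0.1],"hand":0.7},{"slide":[0,-1.3,45],"dr":[0,-0.3,-0.1],"hand":0.7},{"slide":[0,-1.3,65],"dr":[0,-0.3,-0.1],"hand":0.7},{"slide":[0,-1.3,78],"dr":[0,-0.3,-0.1],"hand":0.7},{"slide":[0,-1.3,78],"dr":[0,-0.3,-0.1],"hand":0.7},{"slide":[0,-1.3,78],"dr":[0,-0.3,-0.1],"hand":0.7}]'
python3 bar.py
```

```text
clock: 42.0
tcp_pos: [0.5275, -0.2446, 0.1558]
eef_rot: [0.153, 3.136, -0.004]
contact_force: [-0.0, 0.1, -5.3]
width: 0.024
scene 337 x [-0.1968 -0.1925  0.2033  0.2063] y0 0.0039 yaw 0.09 z0 0.1598 pitch 0.12 y [-0.0114  0.0167]
top 313 x [0.0615 0.063  0.2007 0.2017] y0 0.0031 yaw -0.51 z0 0.1622 pitch -0.92 y [-0.0105  0.0145]
t 42.1 tcp [ 0.5275 -0.2448  0.1559] F [ 0.3 -0.4 -5.1] w 0.0239 grasp [ 0.5275 -0.2448  0.1559] q [-0.12  0.31  0.57  1.7  -0.17  1.19  1.97]
 slide [-0.4, 0.8, -14.1] dr [-0.1, 0.2, 0.1]
```

```bash
python3 -m jog '[{"slide":[0,-2,0],"dr":[0,0,0],"hand":0.7},{"slide":[0,-2,8],"dr":[0,0,0],"hand":0.7},{"slide":[0,-2,16],"dr":[0,0,0],"hand":0.7},{"slide":[0,-2,21],"dr":[0,0,0],"hand":0.7},{"slide":[0,-2,25],"dr":[0,0,0],"hand":0.7},{"slide":[0,-2,25],"dr":[0,0,0],"hand":0.7}]'
python3 bar.py
```

```text
clock: 42.85
tcp_pos: [0.5267, -0.2466, 0.1297]
eef_rot: [0.154, 3.137, -0.004]
contact_force: [0.4, -0.5, -5.1]
width: 0.0237
scene 393 x [-0.1959 -0.1921  0.2032  0.205 ] y0 -0.0007 yaw 0.35 z0 0.1345 pitch -0.17 y [-0.0262  0.0216]
top 327 x [0.0603 0.0626 0.2006 0.2023] y0 0.001 yaw -0.61 z0 0.1347 pitch 0.07 y [-0.0216  0.0194]
t 42.95 tcp [ 0.527  -0.2467  0.1302] F [-1.2  0.5 -4.2] w 0.0239 grasp [ 0.527  -0.2467  0.1302] q [-0.11  0.33  0.56  1.72 -0.19  1.14  1.99]
 slide [-0.8, 2.7, -39.8] dr [-0.1, 0.1, 0.1]
```

```bash
python3 -m jog '[{"slide":[0,0,2],"dr":[0,0,0],"hand":0.7},{"slide":[0,0,3.5],"dr":[0,0,0],"hand":0.7},{"slide":[0,0,4.5],"dr":[0,0,0],"hand":0.7},{"slide":[0,0,5],"dr":[0,0,0],"hand":0.7},{"slide":[0,0,5],"dr":[0,0,0],"hand":0.7}]'
python3 bar.py
```

```text
clock: 43.58
tcp_pos: [0.5269, -0.2467, 0.125]
eef_rot: [0.154, 3.137, -0.004]
contact_force: [-0.1, -0.5, -4.9]
width: 0.0239
scene 390 x [-0.1968 -0.191   0.204   0.2057] y0 -0.0013 yaw 0.5 z0 0.1307 pitch -0.13 y [-0.0246  0.022 ]
top 324 x [0.0608 0.0641 0.1988 0.2015] y0 0.0005 yaw -0.42 z0 0.1288 pitch 0.71 y [-0.0223  0.0194]
t 43.67 tcp [ 0.5269 -0.2467  0.1251] F [-0.3 -0.5 -5.6] w 0.0238 grasp [ 0.5269 -0.2467  0.1251] q [-0.11  0.34  0.56  1.73 -0.2   1.13  1.99]
 slide [-0.9, 2.7, -44.9] dr [-0.1, 0.1, 0.1]
```

```bash
python3 -m jog '[{"slide":[0,0,1],"dr":[0,0,0],"hand":0.7},{"slide":[0,0,2],"dr":[0,0,0],"hand":0.7},{"slide":[0,0,2.5],"dr":[0,0,0],"hand":0.7},{"slide":[0,0,2.5],"dr":[0,0,0],"hand":0.7}]'
```

```text
clock: 44.18
tcp_pos: [0.5271, -0.2468, 0.1244]
eef_rot: [0.154, 3.135, -0.002]
contact_force: [-7.6, 5.2, 14.6]
width: 0.0236
```

```bash
python3 -m jog '[{"slide":[0,0,0],"dr":[0,0,0],"hand":-0.3},{"slide":[0,0,0],"dr":[0,0,0],"hand":-0.3},{"slide":[0,0,0],"dr":[0,0,0],"hand":-0.3},{"slide":[0,0,0],"dr":[0,0,0],"hand":-0.3},{"slide":[0,0,-30],"dr":[0,0,0],"hand":-0.3},{"slide":[0,0,-80],"dr":[0,0,0],"hand":-0.3},{"slide":[0,0,-130],"dr":[0,0,0],"hand":-0.3},{"slide":[40,40,-150],"dr":[0,0,0],"hand":-0.3},{"slide":[80,100,-150],"dr":[0,0,0],"hand":-0.3},{"slide":[120,160,-150],"dr":[0,0,0],"hand":-0.3},{"slide":[120,220,-150],"dr":[0,0,0],"hand":-0.3},{"slide":[120,220,-150],"dr":[0,0,0],"hand":-0.3}]'
python3 - <<'E'
from h import *
plan()
a=[]
for n in("scene","top"):
    p,d=cams.capture(n);cv2.imwrite(f"pics/h_{n}.png",p);Q=inrack(n,d);a.append(p)
    for x0,x1 in((-.21,-.177),(-.15,-.1),(-.05,.05),(.1,.15),(.177,.21)):
        m=(Q[...,0]>x0)&(Q[...,0]<x1)&(abs(Q[...,1])<.03)&(abs(Q[...,2]-.13)<.012);c=Q[m]
        if len(c)>3: print(n,x0,len(c),"z",np.median(c[:,2]).round(4),"y",np.percentile(c[:,1],[3,97]).round(4),"x",c[:,0].min().round(4),c[:,0].max().round(4))
    for s in(-.068,-.034,0,.034,.068): print(s,fitx(Q,(s-.006,s+.01),(.055,.1),.024)) if n=="scene" else 0
cv2.imwrite("pics/h.png",np.hstack([cv2.resize(a[0][110:210,120:250],None,fx=4,fy=4,interpolation=2),cv2.resize(a[1][150:290,290:360],(200,400),interpolation=2)]))
E
```

```text
clock: 45.68
tcp_pos: [0.4283, -0.012, 0.2721]
eef_rot: [0.145, 3.136, -0.002]
contact_force: [0.6, -0.7, 0.2]
width: 0.0563
t 45.67 tcp [ 0.4283 -0.012   0.2721] F [ 0.6 -0.7  0.2] w 0.0563 grasp [ 0.4283 -0.0119  0.2911] q [-0.44 -0.16  0.32  1.88  0.05  1.41  1.35]
scene -0.21 18 z 0.1289 y [-0.0148  0.0086] x -0.1952 -0.1774
scene -0.15 64 z 0.1283 y [-0.0137  0.012 ] x -0.1482 -0.1004
scene -0.05 139 z 0.1291 y [-0.0141  0.0128] x -0.0498 0.0493
scene 0.1 80 z 0.1301 y [-0.0126  0.014 ] x 0.1001 0.1498
scene 0.177 51 z 0.1289 y [-0.0125  0.0125] x 0.1784 0.2044
-0.068 (59, 'x at mid', np.float64(-0.0636), 'yaw', np.float64(0.1), 'lean', np.float64(0.7), 'rms', np.float64(0.0009), 'y', array([-0.0193,  0.0237]), 'z', array([0.0561, 0.099 ]))
-0.034 (58, 'x at mid', np.float64(-0.0301), 'yaw', np.float64(-1.8), 'lean', np.float64(1.0), 'rms', np.float64(0.0007), 'y', array([-0.0197,  0.0236]), 'z', array([0.0574, 0.0993]))
0 (60, 'x at mid', np.float64(0.0042), 'yaw', np.float64(-0.1), 'lean', np.float64(1.3), 'rms', np.float64(0.0007), 'y', array([-0.017 ,  0.0236]), 'z', array([0.0555, 0.0979]))
0.034 (57, 'x at mid', np.float64(0.0386), 'yaw', np.float64(-2.4), 'lean', np.float64(0.9), 'rms', np.float64(0.0008), 'y', array([-0.0212,  0.023 ]), 'z', array([0.0555, 0.0985]))
0.068 (68, 'x at mid', np.float64(0.0709), 'yaw', np.float64(0.7), 'lean', np.float64(1.5), 'rms', np.float64(0.0006), 'y', array([-0.0227,  0.0235]), 'z', array([0.0556, 0.0985]))
top -0.21 48 z 0.1293 y [-0.0135  0.0108] x -0.1966 -0.1781
top -0.15 116 z 0.1291 y [-0.0135  0.0109] x -0.15 -0.1005
top -0.05 224 z 0.1294 y [-0.0122  0.0117] x -0.0496 0.0484
top 0.1 106 z 0.1294 y [-0.0119  0.0117] x 0.1001 0.1498
top 0.177 51 z 0.1294 y [-0.0118  0.0125] x 0.1771 0.2012
```

View pics/h.png

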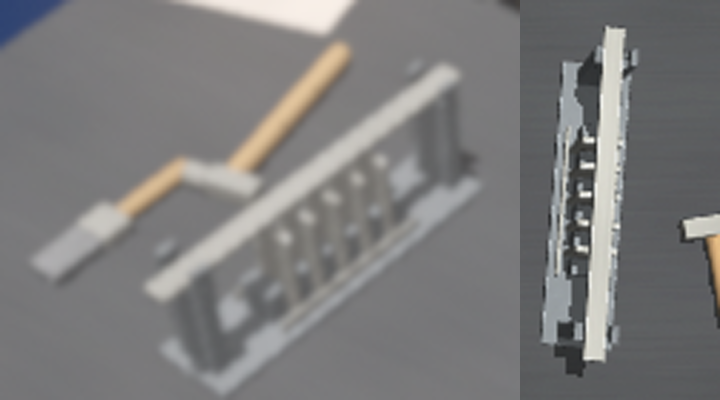

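The bar lies flat (top at z ≈ 0.129–0.130 along its whole length) across both uprights, from (155,290) to (450,75), above five upright coupons. Both its ends pass the uprights by about 20–27 mm. Handing in.

```bash
python3 -c "
from plant import r
print(r.hand_in())"
```

```text
the job is handed in; nothing more can be done
None
```

I put all five coupons upright in the rack, one to a slot, then laid the bar across both end uprights and handed the job in at about 46 s of the 210 s allowed. No verdict was reported.

- **Coupons:** each touched the slot floor when lowered. The tops measured about 108–112 mm above the bench (108 mm expected). In the last check they leaned at most about 1.5°, close to the measurement noise.
- **Bar:** it had been knocked about 4 cm aside during the run, so I measured it again before gripping it. It now lies flat in both notches, with its top at 129–130 mm along its length (130 mm expected). Its ends reach about 20–27 mm past the uprights.
- **Bystanders:** I never moved the arm near the brush, the hammer, the tin or the red and green look-alikes. I judged that they stayed put by eye and did not measure it. The tin and look-alikes were last in view before the bar was laid.
- **Forces and disagreements:** the highest wrist force I read was about 17 N. The two cameras and the arm's own reading differed by 1–4 mm; for the coupons I followed the scene camera, and for the bar both views. No check failed.

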